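# Secure the loose lab ware in its holders

## Task

The bench is being made safe before the next measurement: put each of the four loose pieces into the holder made for it - the stoppered flask into the cork ring, the amber dropper bottle from the front of the bench into the blue block, the vial into the aluminium block and the blue-and-grey cuvette cassette into the black tray. Each must sit upright and right down on the bottom of its holder; carry them upright and set them down without dropping or tipping any of them.

Things in the scene. Friction and masses are not known exactly. Their poses are not given: they have to be found in the camera images.
- flask: stoppered glass volumetric flask, standing upright: round bulb 56 mm in diameter up to 58 mm high, then a straight neck about 24 mm in diameter from 80 to 172 mm up, black stopper on top, 191 mm tall in all, about 0.12 kg. Grasp it by the neck, high up: its top must stay clear of the palm and finger roots of a gripper with short fingers. Origin: centre of its underside; z up its axis.
- dropper_bottle: the amber glass dropper bottle standing on the open front part of the bench (a like one at the back of the bench, beside the grey wash bottle, is not meant and is fixed), with black collar and red rubber bulb, standing upright: body 36 mm in diameter up to 60 mm high, collar 22 mm in diameter, 98 mm tall in all, about 0.08 kg. Grasp it by the body. Origin: centre of the underside; z up its axis.
- vial: small glass screw-cap vial with white cap and pale blue filling, standing upright: body 23 mm in diameter up to 40 mm high, cap 19 mm in diameter, 50 mm tall in all, about 0.03 kg. Origin: centre of the underside; z up its axis.
- cassette: closed box for cuvettes, light blue below with grey lid: 45 mm along its x, 52 mm along its y, 50 mm tall, about 0.08 kg. Grasp it across the 45 mm sides. Origin: centre of the underside; z up.
- cork_ring: holder of the flask: brown cork ring lying on the bench, outside diameter 94 mm, 26 mm high, hole 68 mm in diameter that goes right through, so the flask in it stands on the bench. Fixed. Origin: centre of the underside; z up.
- bottle_block: holder of the dropper bottle: square blue plastic block 78 x 78 mm, 26 mm high, with one round bore 45 mm in diameter from above (4 mm countersink at the mouth) whose floor is 6 mm above the bench. Fixed. Origin: centre of the underside; z up.
- vial_block: holder of the vial: square bare aluminium block 62 x 62 mm, 24 mm high, with one round bore 31 mm in diameter from above (4 mm countersink at the mouth) whose floor is 6 mm above the bench. Fixed. Origin: centre of the underside; z up.
- cassette_tray: holder of the cassette: open black plastic tray 72 mm along its x, 78 mm along its y, 18 mm high, walls 6 mm, so 60 x 66 mm inside, inner floor 6 mm above the bench. Fixed. Origin: centre of the underside; z up.

How it is judged:
By the outcome, as a careful person would: the job done as asked, in the order asked, and still so for the second after the job is handed in, with the robot touching nothing.
It also fails if it takes over 122 s, if anything falls off the work surface, if the arm or the gripper's body presses on something with over 40 N, if the wrist force passes 120 N, or if a joint passes its speed limit or range.

## Robot

A 6-joint arm with a two-finger parallel gripper is mounted at the origin on a cart in front of the work surface, level with it; the furniture and walls round the work are solid. World frame = base frame: x ahead of the robot, y to its left, z up, the work surface at z = 0. Lengths are in m, angles in degrees, forces in N, time in s.
With the tool pointing down it reaches from about 0.35 to 0.875 m from the base axis. Payload 4.2 kg.
Tool frame: the origin (TCP) lies midway between the tips of the shut fingers; the grasp point (between the pads) lies 19 mm behind it (r.pinch_z is the distance from the TCP to the grasp point, in m); z points along the fingers, y is the line along which they close (so a half turn about z gives the same grasp; the last joint's range is limited). The gripper opens to 87 mm and grips with 3 to 60 N. Pads are 19 mm wide; open, the fingers measure 117 mm over their backs; the gripper's body (75 mm by 190 mm) begins 51 mm behind the grasp point.
Start: joints at [-58.522, 22.042, 0.453, 0, -68.411, -14.817], TCP at [0.179, -0.599, 0.223] pointing down, gripper open.
Joint ranges: [-179.83, 179.83], [-69.29, 118.12], [-61.27, 80.66], [-181.25, 117.63], [-171.15, -9.14], [-177.46, 177.46]. Speed limits (degrees/s): [159.86, 159.86, 180, 180, 180, 180].

## Interface

Orientations are given as a 3x3 rotation matrix whose columns are the frame's x, y, z axes.
In Python, from station import r, imaging, models gives the robot as it stands. The module is installed in compiled form; this text tells all that it offers.
- The arm moves only by the tool apply_moves, never from a script. Its argument "moves" is a list of rows, each a list of 2 entries, a list of its own where there are three numbers: the shift along the tool's x, y, z in m, then the turn about the tool's z in degrees. A call has 1 to 5 rows; each row shifts and turns the commanded pose from where the row before left it, along the tool's axes as they then stand; what a row does not reach is not made up. A row lasts 1/12 s, in which the tool goes at most 41.7 mm and 7.16 degrees, less where a joint would pass 70% of its speed; a pose out of reach is approached as far as the arm can. A call is refused whole if a number of a shift passes 0.0417 or a number of a turn 7.16, either way. A call with a gripper value outside its range is refused whole. "hand" is the finger opening in m, from 0 to 0.087, set as the call begins (left out, the last holds). The fingers move at their own pace and stop on an object; the grip force is fixed at half the most. Time passes only in rows, so rows that do not move let the fingers close. It gives the time, the measured TCP pose, the force, the opening and the grip force at its end, in the units of the state.
- r.sense(): the state, without advancing time (a new reading comes with each control period).
- imaging.capture(name): name is "scene" or "top" or "wrist"; returns a dict with "frame" (400x640x3 uint8, blue, green, red), "intrinsics" (3x3 intrinsics, pixels), "eye" and "orientation" of the camera in the world. Camera axes: x right, y down, z forward; pixel columns grow to the right and rows downward; lengths in m; the calibration is good to about 2 mm. The wrist camera is an equidistant fisheye: a pixel r from the principal point sees the ray r / f radians off the axis. A picture is of the moment at which its call begins. There is no depth.
- r.finish_job(): hands the job in; it is judged then, once.
Trained networks look in a picture, given as the dict that the camera call returned (one of the last four; its "shot" number tells which), for a name from the list of things; names that differ only in an ending like _2 or _b are one class to them, and where a whole thing is asked for, a point or a joint stands for the part that bears it (a point fixed in the world has none). Each returns a list of dicts, best first, with "confidence" (0 to 1); they miss things now and then, are a little off and sometimes report something else, mostly with a low value. They report only what shows in the picture. A call takes as long as a camera call.
- models.cut_out(picture, target): "region" (400x640 bool, what is visible of it) and "extent" ([left, top, width, height] as shares, 0 to 1, of the picture: columns of its width, rows of its height, round what is visible of it).
- models.place_of(picture, target): "at" ([column, row] as shares, 0 to 1, of the picture: columns of its width, rows of its height: a listed point, or the origin of a listed thing).
The state is a dict: "time_s": time; "joints": joint angles; "joint_velocities": joint speeds; "effort": joint torques, N m; "tcp_pos": TCP position; "ee_rot": TCP orientation; "wrist_force": force on the tool from outside, world axes, zero at the start; "moment": the same for the moment, N m; "gripper_width": opening from 0.0 (shut) to 1.0 (fully open); "gripper_force": force on a finger pad.
Only numpy, scipy, OpenCV 4.12 (cv2) and the standard library are available. Lean on these libraries where they do the work, as an engineer would, in place of code of your own. Each camera call takes 0.05 s, during which the arm holds its last target. There are 200 camera calls.

## Working session

There is one attempt and no reset: what is moved stays moved. The work goes in short steps, Python scripts to look and compute and a tool call to move; the robot and the scene stay as the last step left them, time stands still between calls to the robot, and variables do not carry over. Pictures are saved under pics/ and viewed, at most 14 in all, crops included, and the job is handed in when it is done.

Besides the shell and the picture viewer there is one more tool, called after "Request:" as name([rows], argument=value, ...), one row to a line, values as JSON. apply_moves: Moves the arm, as the interface text tells. Its arguments: {"type":"object","properties":{"moves":{"type":"array"},"hand":{"type":"number"}},"required":["moves"]}

```bash
mkdir -p pics
cat > h.py <<'E'
import numpy as np, cv2
from station import r, imaging, models
def rays(p,uv):
    K=np.array(p["intrinsics"]);R=np.array(p["orientation"]);uv=np.atleast_2d(uv)
    x=(uv-[K[0,2],K[1,2]])/[K[0,0],K[1,1]]
    if p.get("fish"):
        t=np.linalg.norm(x,axis=1,keepdims=True);d=np.hstack([x/np.maximum(t,1e-9)*np.sin(t),np.cos(t)])
    else: d=np.hstack([x,np.ones((len(x),1))])
    d=d@R.T
    return np.array(p["eye"]),d/np.linalg.norm(d,axis=1,keepdims=True)
def onz(p,uv,z):
    e,d=rays(p,uv);return e+d*((z-e[2])/d[:,2:3])
def proj(p,X):
    K=np.array(p["intrinsics"]);R=np.array(p["orientation"]);c=(np.atleast_2d(X)-np.array(p["eye"]))@R
    if p.get("fish"):
        n=np.linalg.norm(c[:,:2],axis=1,keepdims=True);x=c[:,:2]/np.maximum(n,1e-9)*np.arctan2(n,c[:,2:3])
    else: x=c[:,:2]/c[:,2:3]
    return x*[K[0,0],K[1,1]]+[K[0,2],K[1,2]]
def tri(ps,uvs):
    A=np.zeros((3,3));b=np.zeros(3)
    for p,u in zip(ps,uvs):
        e,d=rays(p,u);M=np.eye(3)-np.outer(d[0],d[0]);A+=M;b+=M@e
    return np.linalg.solve(A,b)
def cap(n,save=None):
    p=imaging.capture(n);p["fish"]=n=="wrist"
    if save: cv2.imwrite(f"pics/{save}.png",p["frame"])
    return p
NM=["flask","dropper_bottle","vial","cassette","cork_ring","bottle_block","vial_block","cassette_tray"]
S=np.array([640,400])
E
python3 - <<'E'
from h import *
np.set_printoptions(precision=3,suppress=True)
P={n:cap(n,n+"0") for n in("scene","top")}
for n,p in P.items(): print(n,p["eye"],np.array(p["orientation"]).tolist(),np.array(p["intrinsics"])[[0,1,0,1],[0,1,2,2]])
for t in NM:
    L={}
    for n,p in P.items():
        o=models.place_of(p,t);L[n]=o
        for q in o[:2]: print(t,n,round(q["confidence"],2),np.array(q["at"])*S,onz(p,np.array(q["at"])*S,0)[0])
    if all(L.values()): print("  tri",tri(P.values(),[np.array(L[n][0]["at"])*S for n in P]))
print(r.sense()["tcp_pos"],r.sense()["ee_rot"])
E
```

```text
scene [0.083 0.714 0.725] [[-0.8497934090409587, -0.31875431771955837, 0.4198176352723701], [-0.5270946790117472, 0.5210061417576667, -0.6713596648654825], [-0.004728774476456628, -0.7918006600059947, -0.6107612901175237]] [484.288 484.288 320.613 199.697]
top [ 0.296 -0.056  1.246] [[-0.0011690685788855603, -0.9786639790240861, 0.2054639857478714], [-0.9999947944981412, 0.000526214494139732, -0.003183406183138323], [0.003007366834715747, -0.2054666378248542, -0.9786594997677548]] [486.931 486.931 316.436 190.513]
flask scene 0.97 [414.528 164.12 ] [ 0.447 -0.349  0.   ]
flask top 0.58 [427.52 227.48] [ 0.46  -0.346  0.   ]
  tri [ 0.454 -0.348 -0.001]
dropper_bottle scene 0.95 [314.816 266.32 ] [0.471 0.117 0.   ]
vial scene 0.45 [341.12 155.8 ] [ 0.637 -0.282  0.   ]
vial top 0.54 [392.128 164.6  ] [ 0.627 -0.261  0.   ]
vial top 0.19 [427.776 227.2  ] [ 0.461 -0.347  0.   ]
  tri [ 0.623 -0.258  0.017]
cassette scene 0.62 [313.792 178.48 ] [ 0.643 -0.15   0.   ]
cassette top 0.96 [342.08 160.32] [ 0.639 -0.129  0.   ]
cassette top 0.32 [196.928 241.8  ] [0.424 0.245 0.   ]
  tri [ 0.632 -0.128  0.018]
cork_ring scene 0.93 [360.896 225.4  ] [ 0.451 -0.049  0.   ]
bottle_block scene 0.58 [279.872 213.72 ] [0.634 0.014 0.   ]
bottle_block top 0.84 [286.592 161.88 ] [0.635 0.018 0.   ]
bottle_block top 0.65 [430.592 228.68 ] [ 0.457 -0.354  0.   ]
  tri [0.633 0.018 0.004]
vial_block scene 0.8 [378.176 193.4  ] [ 0.472 -0.179  0.   ]
vial_block top 0.9 [360.384 223.32 ] [ 0.471 -0.174  0.   ]
vial_block top 0.52 [341.824 161.2  ] [ 0.637 -0.128  0.   ]
  tri [ 0.47  -0.173  0.004]
cassette_tray scene 0.66 [295.168 318.12 ] [0.431 0.249 0.   ]
cassette_tray top 0.79 [198.08 239.2 ] [0.43  0.243 0.   ]
  tri [ 0.432  0.245 -0.006]
[ 0.179 -0.599  0.223] [[-0.958 -0.287 -0.   ]
 [-0.287  0.958  0.   ]
 [ 0.     0.    -1.   ]]
```

View pics/scene0.png

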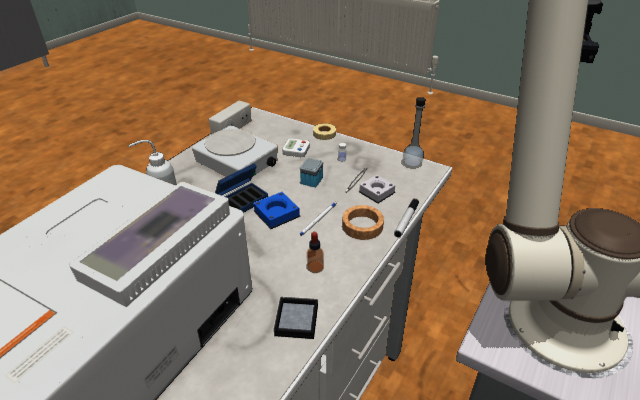

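View pics/top0.png

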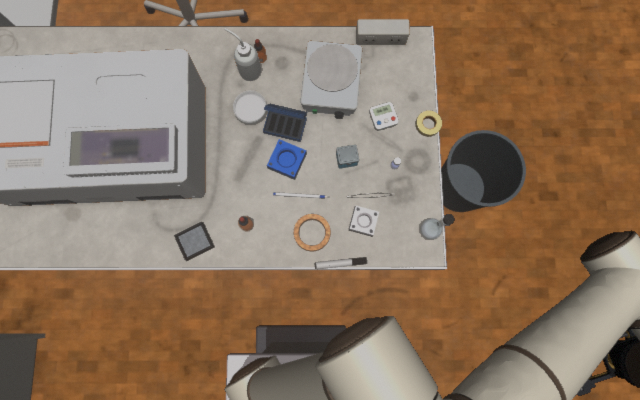

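Both views agree: flask near scene (414,160), bottle (315,265), vial (342,152), cassette (312,172), ring (362,222), blue block (277,210), aluminium block (377,187) and tray (296,317). In the top view, the tray is at (195,240) and the instrument edge is near column 205. Next I fit the silhouettes in both views.

```bash
cat >> h.py <<'E'
from scipy.optimize import minimize
def cyl(d,z0,z1):
    a=np.linspace(0,2*np.pi,24,False);c=np.c_[np.cos(a),np.sin(a)]*d/2
    return np.vstack([np.c_[c,0*a+z0],np.c_[c,0*a+z1]])
def box(x,y,h): return np.array([[i*x/2,j*y/2,k] for i in(-1,1) for j in(-1,1) for k in(0,h)])
def bulb(): return np.vstack([cyl(2*np.sqrt(max(28**2-(z-30)**2,0))/1000,z/1000,z/1000) for z in (3,10,20,30,40,50,58)]+[cyl(.024,.08,.08)])
MODEL=dict(flask=[bulb(),cyl(.024,.08,.172),cyl(.022,.172,.191)],dropper_bottle=[cyl(.036,0,.06),cyl(.022,.06,.075),cyl(.014,.075,.098)],
 vial=[cyl(.023,0,.04),cyl(.019,.04,.05)],cassette=[box(.045,.052,.05)],cork_ring=[cyl(.094,0,.026)],bottle_block=[box(.078,.078,.026)],
 vial_block=[box(.062,.062,.024)],cassette_tray=[box(.072,.078,.018)])
HOLE=dict(cork_ring=.068)
def mask(p,t,q,k=4):
    x,y,z,a=q;R=np.array([[np.cos(a),-np.sin(a),0],[np.sin(a),np.cos(a),0],[0,0,1]]);m=np.zeros((400*k,640*k),np.uint8)
    for P in MODEL[t]:
        u=proj(p,P@R.T+[x,y,z])
        cv2.fillConvexPoly(m,cv2.convexHull(np.round((u+.5)*k*16).astype(np.int32)),1,shift=4)
    if t in HOLE:
        h=m*0+1
        for zz in (0,.026):
            g=np.zeros_like(m);c=cyl(HOLE[t],zz,zz)[:24]+[x,y,z]
            cv2.fillConvexPoly(g,np.round((proj(p,c)+.5)*k*16).astype(np.int32),1,shift=4);h&=g
        m[h>0]=0
    return cv2.resize(m.astype(np.float32),(640,400),interpolation=cv2.INTER_AREA)
def fit(ps,regs,t,q0,zfree=True):
    def cost(v):
        q=[v[0],v[1],v[2] if zfree else q0[2],v[3]/5];s=0
        for p,g in zip(ps,regs):
            m=mask(p,t,q);s+=1-np.minimum(m,g).sum()/max(np.maximum(m,g).sum(),1)
        return s
    best=None
    for da in ((0,) if len(MODEL[t][0])>8 else (-.5,0,.5)):
        v0=np.array([q0[0],q0[1],q0[2],(q0[3]+da)*5])
        sim=np.vstack([v0]+[v0+d for d in np.diag([.012,.012,.012,1.5])])
        o=minimize(cost,v0,method="Nelder-Mead",options=dict(initial_simplex=sim,maxiter=160,xatol=1e-4,fatol=1e-4))
        if best is None or o.fun<best.fun: best=o
    v=best.x;return np.array([v[0],v[1],v[2],np.degrees(v[3]/5)]),best.fun/len(ps)
def region(p,t,near=None):
    L=models.cut_out(p,t)
    if near is not None:
        c=proj(p,near)[0];L=[l for l in L if np.linalg.norm((np.array(l["extent"][:2])+np.array(l["extent"][2:])/2)*S-c)<30+.5*max(np.array(l["extent"][2:])*S)]
    return (L[0]["region"].astype(float),L[0]["confidence"]) if L else (None,0)
E
cat > m1.py <<'E'
from h import *
np.set_printoptions(precision=4,suppress=True)
Q=dict(flask=(.454,-.348),dropper_bottle=(.471,.117),vial=(.625,-.26),cassette=(.635,-.13),cork_ring=(.451,-.049),bottle_block=(.633,.018),vial_block=(.47,-.174),cassette_tray=(.431,.245))
ps=[cap("scene"),cap("top")]
for t in NM:
    R=[region(p,t,[*Q[t],.03]) for p in ps];ok=[i for i in(0,1) if R[i][0] is not None]
    if not ok: print(t,"none");continue
    q0=[*Q[t],0,0];A=[ps[i] for i in ok];B=[R[i][0] for i in ok]
    f,c=fit(A,B,t,q0,len(ok)>1);g,c2=fit(A,B,t,q0,False)
    print(t,[round(x[1],2) for x in R],f,round(c,3),"z=0:",g,round(c2,3))
w=cap("wrist","w0");s=r.sense()
R=np.array(s["ee_rot"]);print("cam in tool",R.T@(np.array(w["eye"])-s["tcp_pos"]),(R.T@np.array(w["orientation"])).round(3).tolist(),np.array(w["intrinsics"]).tolist())
E
time python3 m1.py
```

```text
flask [0.74, 0.78] [ 0.4546 -0.3488 -0.0051 14.3907] 0.161 z=0: [ 0.4536 -0.3472  0.0051 12.1972] 0.173
dropper_bottle [0.83, 0.55] [ 0.469   0.1198 -0.0033  7.8836] 0.193 z=0: [ 0.4692  0.1195  0.0073 -6.8353] 0.199
vial [0, 0.62] [ 0.6267 -0.265   0.0123 -6.3181] 0.11 z=0: [ 0.6267 -0.265   0.0123 -6.3181] 0.11
cassette [0.86, 0.82] [ 0.6441 -0.1386  0.0018 15.6461] 0.127 z=0: [ 0.6449 -0.1396  0.013  15.7238] 0.13
cork_ring [0.71, 0.59] [ 0.4475 -0.048   0.001  11.7955] 0.083 z=0: [ 0.4476 -0.0482  0.0068 15.3478] 0.088
bottle_block [0.57, 0.85] [  0.6401   0.0185  -0.0001 -23.7315] 0.076 z=0: [ 0.6399  0.0184 -0.0122 65.8972] 0.077
vial_block [0.85, 0.92] [  0.4761  -0.1792   0.0035 -15.6028] 0.053 z=0: [  0.4773  -0.1805   0.0043 -15.3391] 0.075
cassette_tray [0.94, 0.78] [ 0.4267  0.2504  0.0003 26.7972] 0.054 z=0: [ 0.4267  0.2503  0.0077 25.9021] 0.054
cam in tool [ 0.0833 -0.0006 -0.1631] [[-0.001, -0.952, -0.307], [1.0, -0.001, -0.001], [0.001, -0.307, 0.952]] [[309.70691628693146, 0.0, 316.87026546810785], [0.0, 309.70691628693146, 195.24900283351133], [0.0, 0.0, 1.0]]
real	0m50.473s
user	1m9.350s
sys	0m27.949s
```

Request:
apply_moves([
  [[0, 0, -0.02], 5.6],
  [[0, 0, -0.02], 5.6],
  [[0, 0, -0.02], 5.5],
  [[0, 0, -0.02], 0],
  [[0, 0, -0.02], 0],
], hand=0.087)

```text
time_s: 2.27
tcp_pos: [0.1792, -0.5986, 0.3236]
ee_rot: [[-1.0, 0.001, 0.0], [0.001, 1.0, -0.0], [-0.0, -0.0, -1.0]]
wrist_force: [0.3, 0.9, -0.9]
gripper_width: 1.002
gripper_force: 0.0
```

Request:
apply_moves([
  [[-0.02, 0.035, 0], 0],
  [[-0.02, 0.035, 0], 0],
  [[-0.02, 0.035, 0], 0],
  [[-0.02, 0.035, 0], 0],
  [[-0.02, 0.035, 0], 0],
])

```text
time_s: 2.68
tcp_pos: [0.2797, -0.4222, 0.3227]
ee_rot: [[-1.0, 0.001, 0.0], [0.001, 1.0, -0.0], [-0.0, -0.0, -1.0]]
wrist_force: [1.6, -0.5, 1.0]
gripper_width: 1.003
gripper_force: 0.0
```

Request:
apply_moves([
  [[-0.02, 0.035, 0], 0],
  [[-0.02, 0.035, 0], 0],
  [[-0.02, 0.035, 0], 0],
  [[-0.02, 0.035, 0], 0],
  [[-0.02, 0.035, 0], 0],
])

```text
time_s: 3.1
tcp_pos: [0.3799, -0.247, 0.323]
ee_rot: [[-1.0, 0.001, 0.001], [0.001, 1.0, -0.0], [-0.001, -0.0, -1.0]]
wrist_force: [0.6, -0.9, -1.7]
gripper_width: 0.997
gripper_force: 0.0
```

```bash
cat > view.py <<'E'
import sys,pickle
from h import *
# usage: view.py tag cam names... : capture, cut out, store
tag,cam,names=sys.argv[1],sys.argv[2],sys.argv[3:]
G=pickle.load(open("G.pkl","rb"))
p=cap(cam,tag);out=[]
for t in names:
    g,c=region(p,t,[*G[t],.02])
    if g is not None: out.append((t,g,c)); print(t,round(c,2),int(g.sum()))
    else: print(t,"none")
pickle.dump((p,out),open(f"v_{tag}.pkl","wb"))
E
cat > fitv.py <<'E'
import sys,pickle
from h import *
np.set_printoptions(precision=4,suppress=True)
G=pickle.load(open("G.pkl","rb"));V=[pickle.load(open(f"v_{t}.pkl","rb")) for t in sys.argv[1].split(",")]
for t in sys.argv[2:]:
    A=[(p,g) for p,o in V for n,g,c in o if n==t and c>.4]
    if not A: print(t,"no");continue
    q,c=fit([a[0] for a in A],[a[1] for a in A],t,[*G[t],0,np.radians({"cassette":15.6,"cassette_tray":26.8,"bottle_block":-24,"vial_block":-15.5}.get(t,0))],len(A)>1);print(t,len(A),q,round(c,3))
E
python3 - <<'E'
import pickle
pickle.dump(dict(flask=(.4546,-.3488),dropper_bottle=(.469,.12),vial=(.627,-.265),cassette=(.644,-.139),cork_ring=(.4475,-.048),bottle_block=(.64,.0185),vial_block=(.476,-.179),cassette_tray=(.427,.25)),open("G.pkl","wb"))
E
python3 view.py w1 wrist flask vial cassette vial_block cork_ring bottle_block
```

```text
flask 0.56 1206
vial none
cassette 0.81 400
vial_block 0.94 1647
cork_ring 0.85 1542
bottle_block 0.41 61
```

Request:
apply_moves([
  [[0, 0.04, 0], 0],
  [[0, 0.04, 0], 0],
  [[0, 0.04, 0], 0],
  [[0, 0.04, 0], 0],
  [[0, 0.04, 0], 0],
])

```text
time_s: 3.87
tcp_pos: [0.379, -0.0488, 0.3227]
ee_rot: [[-1.0, 0.005, 0.001], [0.005, 1.0, 0.0], [-0.001, 0.0, -1.0]]
wrist_force: [1.7, 1.3, 0.3]
gripper_width: 0.997
gripper_force: 0.0
```

Request:
apply_moves([
  [[0, 0.0, 0], 0],
  [[0, 0.0, 0], 0],
])

```text
time_s: 4.03
tcp_pos: [0.3795, -0.048, 0.3228]
ee_rot: [[-1.0, -0.002, 0.0], [-0.002, 1.0, 0.0], [-0.0, 0.0, -1.0]]
wrist_force: [0.2, -0.2, -0.2]
gripper_width: 1.0
gripper_force: 0.0
```

```bash
python3 view.py w2 wrist flask dropper_bottle vial cassette vial_block cork_ring bottle_block cassette_tray; python3 fitv.py w1,w2 flask vial cassette vial_block cork_ring bottle_block dropper_bottle cassette_tray
```

```text
flask 0.81 1455
dropper_bottle 0.76 647
vial none
cassette 0.58 403
vial_block 0.89 1571
cork_ring 0.9 1702
bottle_block 0.77 650
cassette_tray 0.68 1668
flask 2 [ 0.4563 -0.3507 -0.0074 36.6221] 0.271
vial no
cassette 2 [ 0.6631 -0.1373 -0.0033 12.7819] 0.617
vial_block 2 [  0.4792  -0.1821  -0.0012 -15.0643] 0.047
cork_ring 2 [ 0.449  -0.0486  0.0013  9.9313] 0.079
bottle_block 2 [  0.6403   0.0173   0.0035 -22.3601] 0.813
dropper_bottle 1 [ 0.4706  0.1185  0.0066 -2.1166] 0.167
cassette_tray 1 [ 0.4281  0.2511  0.0013 27.7263] 0.05
```

View pics/w2.png

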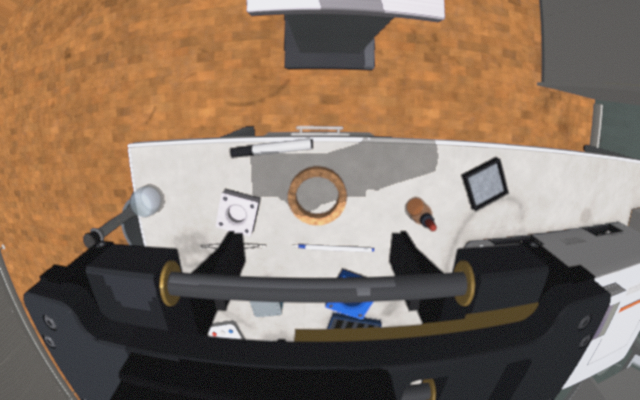

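The wrist view looks back towards the robot, past the fingers. It shows the flask at (147,200), aluminium block (238,212), ring (317,195), bottle (422,212) and tray (485,183); the fits agree with the fixed cameras within about 2 mm. Now I go above the flask.

Request:
apply_moves([
  [[-0.009, -0.037, 0.008], 0],
  [[-0.009, -0.037, 0.008], 0],
  [[-0.009, -0.037, 0.008], 0],
  [[-0.009, -0.037, 0.008], 0],
  [[-0.009, -0.037, 0.008], 0],
])

```text
time_s: 4.9
tcp_pos: [0.4245, -0.2362, 0.2822]
ee_rot: [[-1.0, 0.001, 0.0], [0.001, 1.0, -0.0], [-0.0, -0.0, -1.0]]
wrist_force: [1.8, 0.5, 0.6]
gripper_width: 1.001
gripper_force: 0.0
```

Request:
apply_moves([
  [[-0.009, -0.037, 0.008], 0],
  [[-0.009, -0.037, 0.008], 0],
  [[-0.009, -0.037, 0.008], 0],
  [[-0.004, -0.006, 0.008], 0],
  [[0, 0, 0], 0],
])

```text
time_s: 5.32
tcp_pos: [0.4546, -0.3528, 0.2471]
ee_rot: [[-1.0, 0.005, -0.005], [0.005, 1.0, 0.003], [0.005, 0.003, -1.0]]
wrist_force: [0.2, 2.0, -0.2]
gripper_width: 0.999
gripper_force: 0.0
```

```bash
python3 view.py w3 wrist flask; python3 view.py s3 scene flask;python3 view.py t3 top flask; python3 fitv.py s3,t3 flask;python3 fitv.py w1,w2,s3,t3 flask
python3 -c "
from h import *
p=pickle=None
s=r.sense();print(s['tcp_pos'])
import pickle
p=pickle.load(open('v_w3.pkl','rb'))[0]
im=p['frame'].copy()
m=mask(p,'flask',[.4555,-.3497,0,0])
im[cv2.morphologyEx((m>.5).astype(np.uint8),cv2.MORPH_GRADIENT,np.ones((3,3)))>0]=(0,255,0)
cv2.imwrite('pics/w3o.png',im)"
```

```text
flask 0.63 2626
flask 0.84 763
flask 0.49 201
flask 2 [ 0.4559 -0.3509 -0.0084 -3.8419] 0.397
flask 4 [ 0.4561 -0.3505 -0.008  17.1006] 0.336
[ 0.45556798 -0.3499424   0.25184459]
```

View pics/w3o.png

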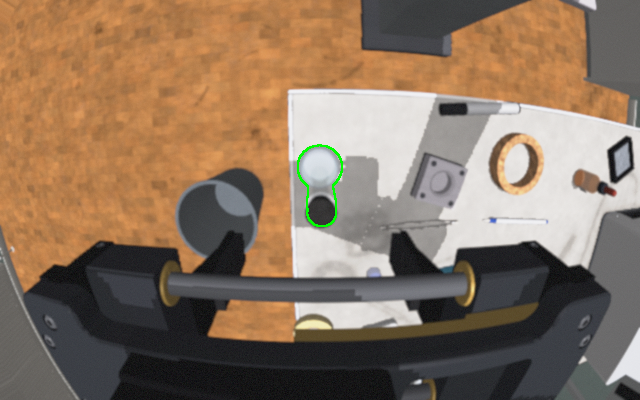

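The overlay outlines the flask well (bulb at (319,165), stopper at (320,210)), and it sits between the fingers. Now descend, close and lift a little.

Request:
apply_moves([
  [[0, 0, 0.023], 0],
  [[0, 0, 0.023], 0],
  [[0, 0, 0.023], 0],
  [[0, 0, 0.023], 0],
  [[0, 0, 0.023], 0],
])

```text
time_s: 6.03
tcp_pos: [0.4558, -0.35, 0.1359]
ee_rot: [[-1.0, -0.001, 0.002], [-0.001, 1.0, -0.001], [-0.002, -0.001, -1.0]]
wrist_force: [1.3, -0.3, 0.2]
gripper_width: 1.0
gripper_force: 0.0
```

Request:
apply_moves([
  [[0, 0, 0], 0],
  [[0, 0, 0], 0],
  [[0, 0, 0], 0],
  [[0, 0, 0], 0],
  [[0, 0, 0], 0],
], hand=0.0)

```text
time_s: 6.45
tcp_pos: [0.4564, -0.3512, 0.1375]
ee_rot: [[-1.0, 0.0, 0.003], [0.0, 1.0, -0.002], [-0.003, -0.002, -1.0]]
wrist_force: [-0.3, -0.3, 0.0]
gripper_width: 0.702
gripper_force: 0.0
```

Request:
apply_moves([
  [[0, 0, 0], 0],
  [[0, 0, 0], 0],
  [[0, 0, 0], 0],
  [[0, 0, 0], 0],
  [[0, 0, 0], 0],
])

```text
time_s: 6.87
tcp_pos: [0.4554, -0.351, 0.1356]
ee_rot: [[-1.0, 0.001, -0.0], [0.001, 1.0, -0.0], [0.0, -0.0, -1.0]]
wrist_force: [0.2, -0.6, -0.4]
gripper_width: 0.328
gripper_force: 0.0
```

Request:
apply_moves([
  [[0, 0, 0], 0],
  [[0, 0, 0], 0],
  [[0, 0, -0.005], 0],
  [[0, 0, -0.01], 0],
  [[0, 0, 0], 0],
])

```text
time_s: 7.28
tcp_pos: [0.4565, -0.3517, 0.1527]
ee_rot: [[-1.0, 0.0, 0.003], [0.0, 1.0, -0.002], [-0.003, -0.002, -1.0]]
wrist_force: [1.2, -0.1, -1.2]
gripper_width: 0.255
gripper_force: 30.4
```

Request:
apply_moves([
  [[0, 0, -0.01], 0],
  [[0, 0, -0.015], 0],
  [[0, 0, -0.015], 0],
  [[0, 0.01, -0.01], 0],
  [[0, 0.02, 0], 0],
])

```text
time_s: 7.7
tcp_pos: [0.4568, -0.3222, 0.2035]
ee_rot: [[-1.0, 0.003, 0.005], [0.003, 1.0, -0.003], [-0.005, -0.003, -1.0]]
wrist_force: [1.0, 0.8, -1.6]
gripper_width: 0.259
gripper_force: 30.4
```

Request:
apply_moves([
  [[0.001, 0.028, 0], 0],
  [[0.001, 0.028, 0], 0],
  [[0.001, 0.028, 0], 0],
  [[0.001, 0.028, 0], 0],
  [[0.001, 0.028, 0], 0],
])

```text
time_s: 8.12
tcp_pos: [0.4499, -0.1791, 0.201]
ee_rot: [[-1.0, 0.001, 0.0], [0.001, 1.0, 0.0], [-0.0, 0.0, -1.0]]
wrist_force: [0.4, 0.8, -1.2]
gripper_width: 0.256
gripper_force: 30.4
```

Request:
apply_moves([
  [[0.002, 0.028, 0], 0],
  [[0, 0.028, 0], 0],
  [[0, 0.028, 0], 0],
  [[0, 0.028, 0], 0],
  [[0, 0.016, 0], 0],
])

```text
time_s: 8.53
tcp_pos: [0.448, -0.0504, 0.2011]
ee_rot: [[-1.0, -0.001, 0.001], [-0.001, 1.0, 0.001], [-0.001, 0.001, -1.0]]
wrist_force: [-0.3, -0.5, -0.2]
gripper_width: 0.252
gripper_force: 30.4
```

Request:
apply_moves([
  [[0, 0.004, 0], 0],
  [[0, 0, 0], 0],
  [[0, 0, 0], 0],
  [[0, 0, 0], 0],
  [[0, 0, 0], 0],
])

```text
time_s: 8.95
tcp_pos: [0.4484, -0.0497, 0.2005]
ee_rot: [[-1.0, 0.002, -0.0], [0.002, 1.0, -0.0], [0.0, -0.0, -1.0]]
wrist_force: [-0.1, -0.6, -1.6]
gripper_width: 0.254
gripper_force: 30.4
```

Run:
```python
from h import *
np.set_printoptions(precision=4,suppress=True)
s=r.sense();print(s["tcp_pos"],s["gripper_width"],s["time_s"])
o=[]
for n in("scene","wrist"):
    p=cap(n)
    im=p["frame"].copy();t=s["tcp_pos"]
    for m in (mask(p,"flask",[t[0],t[1],t[2]-.136,0]),mask(p,"cork_ring",[.4485,-.0483,0,0])):
        im[cv2.morphologyEx((m>.5).astype(np.uint8),cv2.MORPH_GRADIENT,np.ones((2,2)))>0]=(0,255,0)
    c=proj(p,[.45,-.05,.06])[0].astype(int);x0=np.clip(c[0]-110,0,420);y0=np.clip(c[1]-100,0,200)
    o.append(cv2.resize(im[y0:y0+200,x0:x0+220],None,fx=1.8,fy=1.8,interpolation=cv2.INTER_CUBIC))
cv2.imwrite("pics/c4.png",np.hstack(o))
```

```text
[ 0.4484 -0.0497  0.2005] 0.2542080773975332 8.95
```

View pics/c4.png

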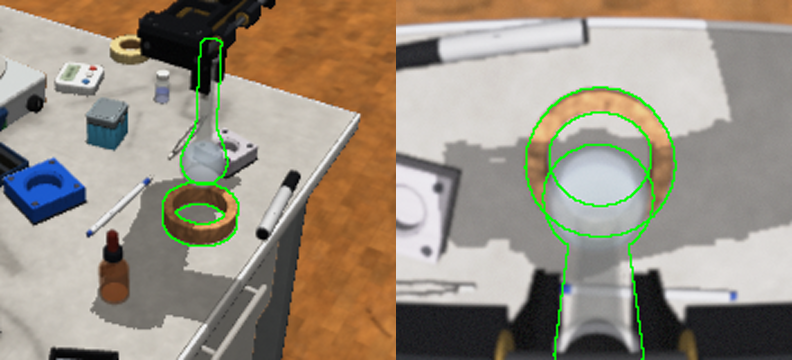

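The held flask matches its outline and hangs centred over the ring in both views (scene (200,165), wrist bulb (598,190)). Lowering it.

Request:
apply_moves([
  [[0, 0.001, 0.01], 0],
  [[0, 0, 0.014], 0],
  [[0, 0, 0.014], 0],
  [[0, 0, 0.012], 0],
  [[0, 0, 0.005], 0],
])

```text
time_s: 9.47
tcp_pos: [0.4475, -0.0486, 0.144]
ee_rot: [[-1.0, 0.002, -0.003], [0.002, 1.0, -0.0], [0.003, -0.0, -1.0]]
wrist_force: [-1.1, 0.2, -1.2]
gripper_width: 0.257
gripper_force: 30.4
```

Request:
apply_moves([
  [[0, 0, 0.004], 0],
  [[0, 0, 0.002], 0],
  [[0, 0, 0.001], 0],
  [[0, 0, 0], 0],
  [[0, 0, 0], 0],
])

```text
time_s: 9.88
tcp_pos: [0.449, -0.0479, 0.1391]
ee_rot: [[-1.0, 0.001, 0.001], [0.001, 1.0, 0.0], [-0.001, 0.0, -1.0]]
wrist_force: [0.9, 1.0, -1.5]
gripper_width: 0.256
gripper_force: 30.4
```

Request:
apply_moves([
  [[0, 0, 0.001], 0],
  [[0, 0, 0], 0],
  [[0, 0, 0], 0],
])

```text
time_s: 10.13
tcp_pos: [0.4486, -0.0479, 0.1377]
ee_rot: [[-1.0, 0.001, 0.0], [0.001, 1.0, 0.0], [-0.0, 0.0, -1.0]]
wrist_force: [-0.8, 0.8, -2.1]
gripper_width: 0.256
gripper_force: 30.4
```

Request:
apply_moves([
  [[0, 0, 0.001], 0],
  [[0, 0, 0], 0],
  [[0, 0, 0], 0],
])

```text
time_s: 10.38
tcp_pos: [0.4485, -0.0479, 0.1365]
ee_rot: [[-1.0, 0.001, -0.0], [0.001, 1.0, -0.0], [0.0, -0.0, -1.0]]
wrist_force: [-0.6, -0.2, -2.1]
gripper_width: 0.254
gripper_force: 30.4
```

Request:
apply_moves([
  [[0, 0, 0.0007], 0],
  [[0, 0, 0], 0],
  [[0, 0, 0], 0],
])

```text
time_s: 10.63
tcp_pos: [0.4486, -0.0479, 0.1358]
ee_rot: [[-1.0, 0.001, -0.0], [0.001, 1.0, -0.0], [0.0, -0.0, -1.0]]
wrist_force: [0.6, -0.4, -1.7]
gripper_width: 0.255
gripper_force: 30.4
```

Request:
apply_moves([
  [[0, 0, 0.0007], 0],
  [[0, 0, 0], 0],
  [[0, 0, 0], 0],
])

```text
time_s: 10.88
tcp_pos: [0.4489, -0.0479, 0.1354]
ee_rot: [[-1.0, 0.0, 0.001], [0.0, 1.0, 0.0], [-0.001, 0.0, -1.0]]
wrist_force: [0.5, -0.1, 0.3]
gripper_width: 0.255
gripper_force: 30.4
```

Request:
apply_moves([
  [[0, 0, 0.0005], 0],
  [[0, 0, 0], 0],
  [[0, 0, 0], 0],
])

```text
time_s: 11.13
tcp_pos: [0.4492, -0.0479, 0.1354]
ee_rot: [[-1.0, 0.0, 0.001], [0.0, 1.0, -0.0], [-0.001, -0.0, -1.0]]
wrist_force: [-1.6, 1.1, 4.7]
gripper_width: 0.259
gripper_force: 30.4
```

Request:
apply_moves([
  [[0, 0, 0], 0],
  [[0, 0, 0], 0],
  [[0, 0, 0], 0],
  [[0, 0, 0], 0],
  [[0, 0, 0], 0],
], hand=0.06)

```text
time_s: 11.55
tcp_pos: [0.4484, -0.048, 0.1343]
ee_rot: [[-1.0, 0.001, -0.001], [0.001, 1.0, -0.0], [0.001, -0.0, -1.0]]
wrist_force: [0.1, 0.2, 0.0]
gripper_width: 0.551
gripper_force: 0.0
```

Request:
apply_moves([
  [[0, 0, 0], 0],
  [[0, 0, 0], 0],
  [[0, 0, -0.01], 0],
  [[0, 0, -0.02], 0],
  [[0, 0, -0.03], 0],
])

```text
time_s: 11.97
tcp_pos: [0.4467, -0.0482, 0.1931]
ee_rot: [[-1.0, 0.001, -0.007], [0.001, 1.0, -0.001], [0.007, -0.001, -1.0]]
wrist_force: [0.6, 0.0, 0.2]
gripper_width: 0.684
gripper_force: 0.0
```

Request:
apply_moves([
  [[0, 0, -0.03], 0],
  [[0, 0, -0.03], 0],
  [[0, 0, -0.01], 0],
  [[0, 0, 0], 0],
  [[0, 0, 0], 0],
], hand=0.087)

```text
time_s: 12.38
tcp_pos: [0.4484, -0.0478, 0.2646]
ee_rot: [[-1.0, 0.001, 0.0], [0.001, 1.0, 0.001], [-0.0, 0.001, -1.0]]
wrist_force: [0.5, 0.3, 0.0]
gripper_width: 0.957
gripper_force: 0.0
```

```bash
python3 - <<'E'
from h import *
np.set_printoptions(precision=4,suppress=True)
s=r.sense();print(s["tcp_pos"],s["gripper_width"],s["time_s"])
p=cap("scene");im=p["frame"].copy();m=mask(p,"flask",[.4487,-.0479,0,0])
im[cv2.morphologyEx((m>.5).astype(np.uint8),cv2.MORPH_GRADIENT,np.ones((2,2)))>0]=(0,255,0)
cv2.imwrite("pics/c5.png",cv2.resize(im[80:330,230:480],None,fx=2,fy=2))
E
python3 view.py w5 wrist dropper_bottle cassette_tray; python3 view.py s5 scene dropper_bottle; python3 view.py t5 top dropper_bottle;python3 fitv.py w2,w5,s5,t5 dropper_bottle;python3 fitv.py w2,w5 dropper_bottle cassette_tray
```

```text
[ 0.4484 -0.0478  0.2646] 0.9570716043116395 12.3833
dropper_bottle 0.61 935
cassette_tray 0.67 2148
dropper_bottle 0.58 541
dropper_bottle none
dropper_bottle 3 [ 0.4708  0.1187 -0.0033  8.8102] 0.146
dropper_bottle 2 [ 0.4746  0.1238 -0.0137  8.4899] 0.113
cassette_tray 2 [ 0.429   0.254  -0.0047 27.1674] 0.038
```

View pics/c5.png

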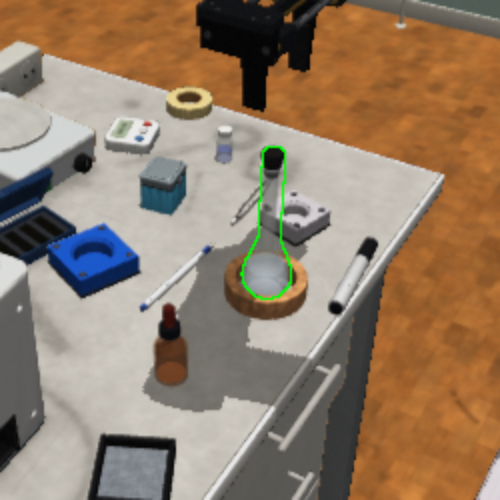

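The flask stands in the ring: the stopper at (272,160) and bulb at (268,278) match the outline for z = 0. Next is the bottle. First I measure where the instrument's corner is.

Run:
```python
from h import *
np.set_printoptions(precision=3,suppress=True)
import pickle
s=pickle.load(open("v_s5.pkl","rb"))[0];t=pickle.load(open("v_t5.pkl","rb"))[0]
print("scene base corner z0",onz(s,[[250,270],[175,362]],0))
for z in (.1,.15,.2,.25): print(z,onz(t,[[205,200],[0,203]],z))
im=t["frame"][20:290,0:340];cv2.imwrite("pics/t6.png",cv2.resize(im,None,fx=2.2,fy=2.2))
```

```text
scene base corner z0 [[0.58  0.196 0.   ]
 [0.554 0.434 0.   ]]
0.1 [[0.513 0.207 0.1  ]
 [0.506 0.695 0.1  ]]
0.15 [[0.504 0.195 0.15 ]
 [0.497 0.663 0.15 ]]
0.2 [[0.494 0.184 0.2  ]
 [0.488 0.63  0.2  ]]
0.25 [[0.485 0.172 0.25 ]
 [0.479 0.597 0.25 ]]
```

View pics/t6.png

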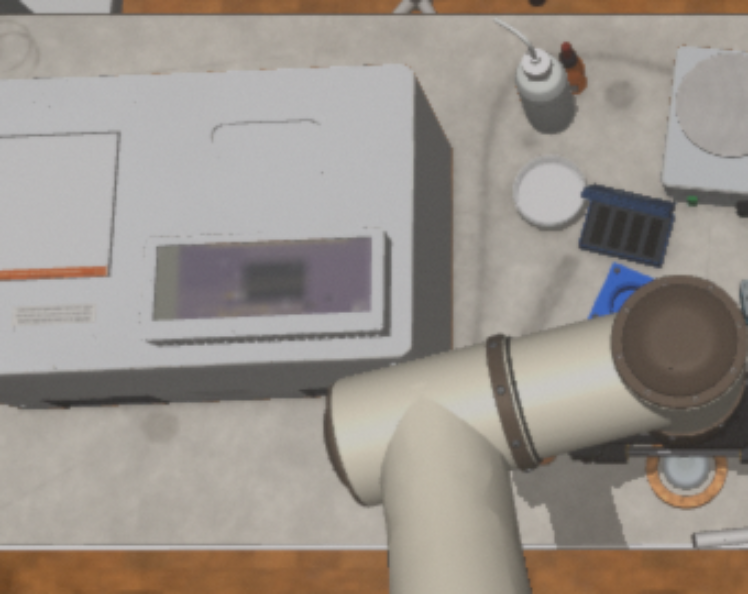

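Run:
```python
from h import *
np.set_printoptions(precision=3,suppress=True)
s=cap("scene","s7");t=cap("top");print(r.sense()["joints"])
for z in (.15,.2,.25,.3): print(z,onz(t,[[186,184],[188,50]],z))
```

```text
[  14.65     2.976  -18.429   -0.     -68.632 -104.688]
0.15 [[0.541 0.241 0.15 ]
 [0.877 0.254 0.15 ]]
0.2 [[0.53  0.227 0.2  ]
 [0.851 0.24  0.2  ]]
0.25 [[0.519 0.213 0.25 ]
 [0.824 0.225 0.25 ]]
0.3 [[0.508 0.2   0.3  ]
 [0.798 0.211 0.3  ]]
```

View pics/s7.png

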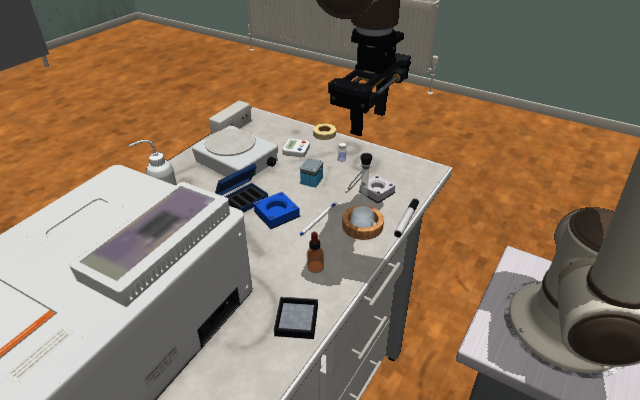

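The wrist and elbow are well above the instrument, whose nearest corner is about (0.56, 0.21), so the bottle's spot is clear. Moving above the bottle.

Request:
apply_moves([
  [[-0.0044, 0.033, 0], 0],
  [[-0.0044, 0.034, 0], 0],
  [[-0.0044, 0.034, 0], 0],
  [[-0.0044, 0.033, 0], 0],
  [[-0.0044, 0.033, 0], 0],
])

```text
time_s: 13.3
tcp_pos: [0.4706, 0.1206, 0.2648]
ee_rot: [[-1.0, 0.001, 0.0], [0.001, 1.0, 0.0], [-0.0, 0.0, -1.0]]
wrist_force: [0.6, 0.3, -0.0]
gripper_width: 0.998
gripper_force: 0.0
```

Request:
apply_moves([
  [[0, 0, 0.03], 0],
  [[0, 0, 0.04], 0],
  [[0, 0, 0.04], 0],
  [[0, 0, 0.03], 0],
  [[0, 0, 0], 0],
])

```text
time_s: 13.72
tcp_pos: [0.4664, 0.117, 0.1188]
ee_rot: [[-1.0, 0.002, -0.012], [0.002, 1.0, -0.006], [0.012, -0.006, -1.0]]
wrist_force: [-1.1, -0.5, -0.5]
gripper_width: 0.999
gripper_force: 0.0
```

Request:
apply_moves([
  [[0, 0, 0], 0],
])

```text
time_s: 13.8
tcp_pos: [0.4704, 0.1187, 0.124]
ee_rot: [[-1.0, 0.0, -0.003], [0.0, 1.0, -0.002], [0.003, -0.002, -1.0]]
wrist_force: [-0.2, 0.9, 1.1]
gripper_width: 0.999
gripper_force: 0.0
```

```bash
cat > ov.py <<'E'
import sys
from h import *
# ov.py out "t,x,y,z,yaw;..." cx cy cz half cams
np.set_printoptions(precision=4,suppress=True)
s=r.sense();print(np.array(s["tcp_pos"]),s["gripper_width"],s["time_s"])
o=[];h=int(sys.argv[4])
for n in sys.argv[5:]:
    p=cap(n);im=p["frame"].copy()
    for e in sys.argv[2].split(";"):
        a=e.split(",");m=mask(p,a[0],[float(a[1]),float(a[2]),float(a[3]),np.radians(float(a[4]))])
        im[cv2.morphologyEx((m>.5).astype(np.uint8),cv2.MORPH_GRADIENT,np.ones((2,2)))>0]=(0,255,0)
    c=proj(p,[float(v) for v in sys.argv[3].split(",")])[0].astype(int);x0=np.clip(c[0]-h,0,640-2*h);y0=np.clip(c[1]-h,0,400-2*h)
    o.append(cv2.resize(im[y0:y0+2*h,x0:x0+2*h],(390,390),interpolation=cv2.INTER_CUBIC))
cv2.imwrite(f"pics/{sys.argv[1]}.png",np.hstack(o))
E
python3 view.py w8 wrist dropper_bottle cassette_tray; python3 fitv.py w2,w5,w8,s5 dropper_bottle;python3 fitv.py w2,w5,w8 cassette_tray; python3 ov.py c8 "dropper_bottle,.4705,.119,0,0;cassette_tray,.4285,.252,0,27" .47,.12,.04 80 wrist scene
```

```text
dropper_bottle 0.9 1912
cassette_tray 0.7 5850
dropper_bottle 4 [ 0.4707  0.1188 -0.0041  7.1552] 0.148
cassette_tray 3 [ 0.4283  0.2526 -0.0026 26.8115] 0.035
[0.4725 0.1199 0.127 ] 0.9992472665679432 13.95
```

View pics/c8.png

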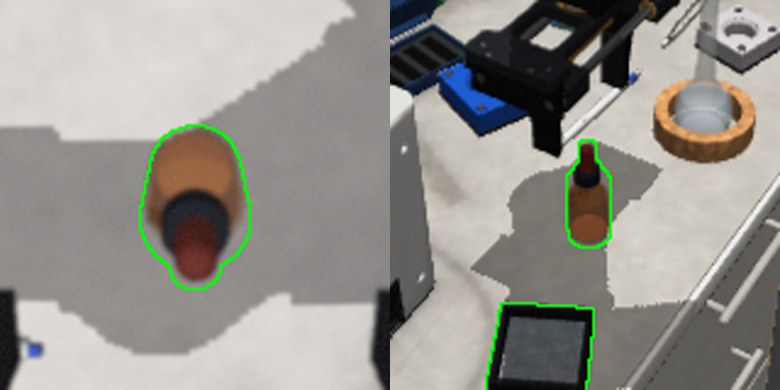

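The bottle outline fits in both crops (wrist (195,205), scene (588,195)), and the tray outline fits too. Descend and grasp.

Request:
apply_moves([
  [[0.001, 0, 0.02], 0],
  [[0, 0, 0.02], 0],
  [[0, 0, 0.02], 0],
  [[0, 0, 0.02], 0],
  [[0, 0, 0.01], 0],
])

```text
time_s: 14.47
tcp_pos: [0.4696, 0.119, 0.0341]
ee_rot: [[-1.0, 0.001, -0.0], [0.001, 1.0, 0.0], [0.0, 0.0, -1.0]]
wrist_force: [-1.8, -0.7, -0.5]
gripper_width: 1.002
gripper_force: 0.0
```

Request:
apply_moves([
  [[0, 0, 0.003], 0],
  [[0, 0, 0], 0],
  [[0, 0, 0], 0],
])

```text
time_s: 14.72
tcp_pos: [0.4707, 0.1196, 0.0328]
ee_rot: [[-1.0, 0.0, 0.002], [0.0, 1.0, 0.001], [-0.002, 0.001, -1.0]]
wrist_force: [-0.1, 0.5, -0.2]
gripper_width: 1.004
gripper_force: 0.0
```

Request:
apply_moves([
  [[0, 0, 0], 0],
  [[0, 0, 0], 0],
  [[0, 0, 0], 0],
  [[0, 0, 0], 0],
  [[0, 0, 0], 0],
], hand=0.0)

```text
time_s: 15.13
tcp_pos: [0.4698, 0.1191, 0.0319]
ee_rot: [[-1.0, 0.001, 0.001], [0.001, 1.0, 0.0], [-0.001, 0.0, -1.0]]
wrist_force: [-0.4, 0.4, -0.2]
gripper_width: 0.705
gripper_force: 0.0
```

Request:
apply_moves([
  [[0, 0, 0], 0],
  [[0, 0, 0], 0],
  [[0, 0, 0], 0],
  [[0, 0, 0], 0],
  [[0, 0, 0], 0],
])

```text
time_s: 15.55
tcp_pos: [0.4697, 0.119, 0.0316]
ee_rot: [[-1.0, 0.001, -0.0], [0.001, 1.0, -0.0], [0.0, -0.0, -1.0]]
wrist_force: [-0.3, -0.5, -0.7]
gripper_width: 0.388
gripper_force: 30.0
```

Request:
apply_moves([
  [[0, 0, 0], 0],
  [[0, 0, 0], 0],
  [[0, 0, 0], 0],
])

```text
time_s: 15.8
tcp_pos: [0.4697, 0.1191, 0.0316]
ee_rot: [[-1.0, 0.001, -0.0], [0.001, 1.0, -0.0], [0.0, -0.0, -1.0]]
wrist_force: [0.8, -0.6, -0.8]
gripper_width: 0.379
gripper_force: 30.0
```

Request:
apply_moves([
  [[0, 0, -0.005], 0],
  [[0, 0, -0.01], 0],
  [[0, 0, -0.015], 0],
  [[0, 0, -0.015], 0],
  [[0, 0, -0.015], 0],
])

```text
time_s: 16.22
tcp_pos: [0.4694, 0.1189, 0.0924]
ee_rot: [[-1.0, 0.001, -0.001], [0.001, 1.0, -0.0], [0.001, -0.0, -1.0]]
wrist_force: [0.1, -0.4, -0.4]
gripper_width: 0.382
gripper_force: 30.0
```

Request:
apply_moves([
  [[-0.02, -0.012, 0], 0],
  [[-0.02, -0.012, 0], 0],
  [[-0.02, -0.012, 0], 0],
  [[-0.02, -0.012, 0], 0],
  [[-0.02, -0.012, 0], 0],
])

```text
time_s: 16.63
tcp_pos: [0.5704, 0.0583, 0.092]
ee_rot: [[-1.0, 0.001, -0.0], [0.001, 1.0, 0.0], [0.0, 0.0, -1.0]]
wrist_force: [0.1, 0.7, -1.1]
gripper_width: 0.383
gripper_force: 30.0
```

Request:
apply_moves([
  [[-0.02, -0.012, 0], 0],
  [[-0.02, -0.012, 0], 0],
  [[-0.02, -0.012, 0], 0],
  [[-0.01, -0.005, 0], 0],
  [[0, 0, 0], 0],
])

```text
time_s: 17.05
tcp_pos: [0.6414, 0.0166, 0.0913]
ee_rot: [[-1.0, 0.003, 0.001], [0.003, 1.0, -0.0], [-0.001, -0.0, -1.0]]
wrist_force: [-0.6, -0.9, -0.2]
gripper_width: 0.382
gripper_force: 30.0
```

Request:
apply_moves([
  [[0, 0, 0], 0],
  [[0, 0, 0], 0],
])

```text
time_s: 17.22
tcp_pos: [0.6387, 0.0181, 0.0914]
ee_rot: [[-1.0, 0.001, -0.001], [0.001, 1.0, 0.0], [0.001, 0.0, -1.0]]
wrist_force: [0.1, -0.0, -1.3]
gripper_width: 0.384
gripper_force: 30.0
```

```bash
python3 view.py w9 wrist bottle_block cassette; python3 view.py s9 scene bottle_block dropper_bottle; python3 fitv.py w9,s9 bottle_block;python3 fitv.py w9 bottle_block;  python3 - <<'E'
from h import *
print(np.round(r.sense()["tcp_pos"],4))
E
python3 ov.py c9 "bottle_block,.64,.0175,0,-23;dropper_bottle,.6385,.0185,.0605,0" .64,.02,.04 70 wrist scene
```

```text
bottle_block 0.73 6446
cassette 0.63 4090
bottle_block 0.87 1011
dropper_bottle none
bottle_block 2 [  0.6409   0.0178   0.0004 -24.5864] 0.217
bottle_block 1 [  0.6405   0.0178   0.0188 -24.3239] 0.337
[0.6393 0.0184 0.0919]
[0.6393 0.0184 0.0919] 0.37802512101816294 17.5167
```

View pics/c9.png

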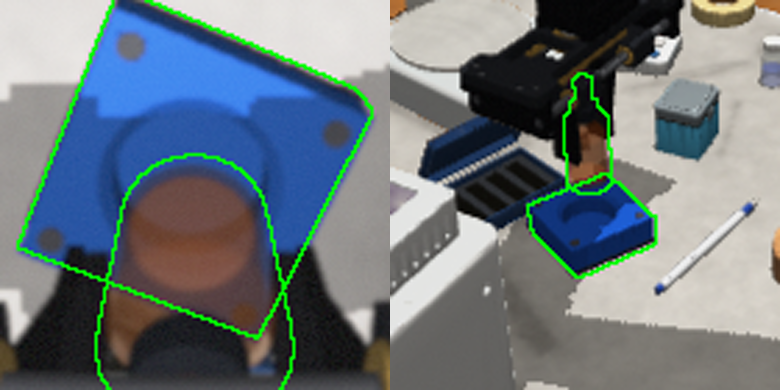

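The block outline fits in both crops (bore about (190,165) wrist, (594,208) scene), and the bottle hangs centred above it. Lowering with a 1 mm correction.

Request:
apply_moves([
  [[-0.001, -0.0005, 0.01], 0],
  [[0, 0, 0.012], 0],
  [[0, 0, 0.012], 0],
  [[0, 0, 0.008], 0],
  [[0, 0, 0.004], 0],
])

```text
time_s: 18.03
tcp_pos: [0.6392, 0.0171, 0.0428]
ee_rot: [[-1.0, 0.001, -0.004], [0.001, 1.0, -0.001], [0.004, -0.001, -1.0]]
wrist_force: [-0.4, 0.7, -1.2]
gripper_width: 0.382
gripper_force: 30.0
```

Request:
apply_moves([
  [[0, 0, 0.003], 0],
  [[0, 0, 0.002], 0],
  [[0, 0, 0.001], 0],
  [[0, 0, 0], 0],
  [[0, 0, 0], 0],
])

```text
time_s: 18.45
tcp_pos: [0.641, 0.0175, 0.0401]
ee_rot: [[-1.0, 0.001, 0.001], [0.001, 1.0, 0.0], [-0.001, 0.0, -1.0]]
wrist_force: [0.3, 0.6, -0.3]
gripper_width: 0.386
gripper_force: 30.0
```

Request:
apply_moves([
  [[0, 0, 0.001], 0],
  [[0, 0, 0], 0],
  [[0, 0, 0], 0],
])

```text
time_s: 18.7
tcp_pos: [0.6407, 0.0175, 0.0389]
ee_rot: [[-1.0, 0.001, 0.0], [0.001, 1.0, 0.0], [-0.0, 0.0, -1.0]]
wrist_force: [-0.6, 0.7, -1.0]
gripper_width: 0.383
gripper_force: 30.0
```

Request:
apply_moves([
  [[0, 0, 0.0007], 0],
  [[0, 0, 0], 0],
  [[0, 0, 0], 0],
])

```text
time_s: 18.95
tcp_pos: [0.6406, 0.0174, 0.0379]
ee_rot: [[-1.0, 0.001, -0.0], [0.001, 1.0, 0.0], [0.0, 0.0, -1.0]]
wrist_force: [-0.5, 0.4, -0.4]
gripper_width: 0.384
gripper_force: 30.0
```

Request:
apply_moves([
  [[0, 0, 0.0006], 0],
  [[0, 0, 0], 0],
  [[0, 0, 0], 0],
])

```text
time_s: 19.2
tcp_pos: [0.6408, 0.0175, 0.0377]
ee_rot: [[-1.0, 0.001, 0.0], [0.001, 1.0, -0.0], [-0.0, -0.0, -1.0]]
wrist_force: [-0.4, 0.2, 1.5]
gripper_width: 0.386
gripper_force: 30.0
```

Request:
apply_moves([
  [[0, 0, 0.0005], 0],
  [[0, 0, 0], 0],
  [[0, 0, 0], 0],
])

```text
time_s: 19.45
tcp_pos: [0.6409, 0.0175, 0.0376]
ee_rot: [[-1.0, 0.0, 0.001], [0.0, 1.0, -0.0], [-0.001, -0.0, -1.0]]
wrist_force: [-1.6, -0.3, 5.4]
gripper_width: 0.386
gripper_force: 30.0
```

The floor is reached (5 N). Release, rise and go towards the vial.

Request:
apply_moves([
  [[0, 0, 0], 0],
  [[0, 0, 0], 0],
  [[0, 0, 0], 0],
  [[0, 0, 0], 0],
  [[0, 0, 0], 0],
], hand=0.07)

```text
time_s: 19.87
tcp_pos: [0.6404, 0.0174, 0.0364]
ee_rot: [[-1.0, 0.001, -0.001], [0.001, 1.0, -0.0], [0.001, -0.0, -1.0]]
wrist_force: [-0.1, -1.1, 0.1]
gripper_width: 0.679
gripper_force: 0.0
```

Request:
apply_moves([
  [[0, 0, 0], 0],
  [[0, 0, -0.01], 0],
  [[0, 0, -0.02], 0],
  [[0, 0, -0.03], 0],
  [[0, 0, -0.03], 0],
])

```text
time_s: 20.28
tcp_pos: [0.6401, 0.0173, 0.1278]
ee_rot: [[-1.0, 0.001, -0.002], [0.001, 1.0, -0.001], [0.002, -0.001, -1.0]]
wrist_force: [0.7, -0.2, -0.7]
gripper_width: 0.802
gripper_force: 0.0
```

Request:
apply_moves([
  [[0, 0, -0.03], 0],
  [[0, 0, -0.03], 0],
  [[0, -0.02, -0.03], 0],
  [[0, -0.03, 0], 0],
  [[0, -0.03, 0], 0],
], hand=0.087)

```text
time_s: 20.7
tcp_pos: [0.6418, -0.0626, 0.221]
ee_rot: [[-1.0, -0.002, 0.007], [-0.002, 1.0, 0.001], [-0.007, 0.001, -1.0]]
wrist_force: [-0.5, 0.1, -1.1]
gripper_width: 0.989
gripper_force: 0.0
```

Request:
apply_moves([
  [[0, -0.03, 0], 0],
  [[0, -0.03, 0], 0],
  [[0, 0, 0], 0],
  [[0, 0, 0], 0],
])

```text
time_s: 21.03
tcp_pos: [0.6403, -0.124, 0.2174]
ee_rot: [[-1.0, 0.003, 0.001], [0.003, 1.0, 0.0], [-0.001, 0.0, -1.0]]
wrist_force: [0.0, 0.3, 0.3]
gripper_width: 0.997
gripper_force: 0.0
```

```bash
python3 view.py wa wrist vial cassette bottle_block dropper_bottle; python3 view.py sa scene vial cassette; python3 view.py ta top vial cassette; python3 fitv.py wa,sa,ta vial cassette;python3 fitv.py wa cassette vial; python3 ov.py ca "bottle_block,.6405,.0177,0,-24;dropper_bottle,.6407,.0175,.006,0;vial,.627,-.265,0,0;cassette,.644,-.139,0,15.6" .64,-.1,.04 100 wrist scene
```

```text
vial 0.59 471
cassette 0.68 2071
bottle_block 0.77 2818
dropper_bottle none
vial none
cassette 0.83 549
vial none
cassette 0.93 451
vial 1 [ 0.6277 -0.2664  0.0045 -0.8661] 0.093
cassette 3 [ 0.6444 -0.1399  0.0002 10.5671] 0.083
cassette 1 [ 0.645  -0.1399  0.0284  8.2915] 0.067
vial 1 [ 0.6277 -0.2664  0.0045 -0.8661] 0.093
[ 0.6406 -0.1221  0.2168] 1.0009930500417932 21.5833
```

View pics/ca.png

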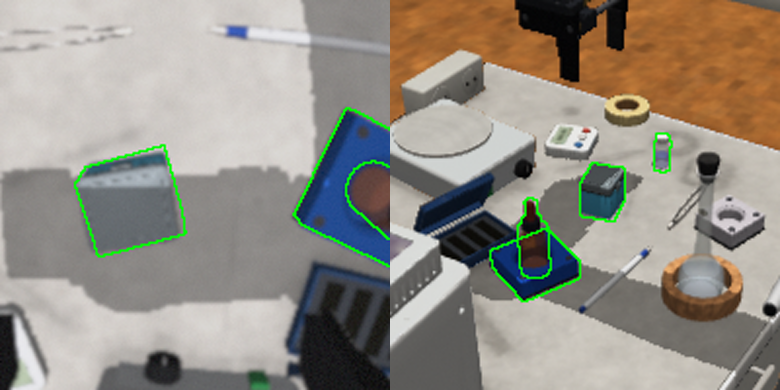

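The bottle stands in the blue block and matches its outline at z = 6 mm. The cassette is at (130,205) in the wrist crop and the vial at (662,153) in the scene crop. Moving over the vial for a second view.

Request:
apply_moves([
  [[0.003, -0.029, 0.01], 0],
  [[0.003, -0.029, 0.01], 0],
  [[0.003, -0.029, 0.01], 0],
  [[0.003, -0.029, 0.01], 0],
  [[0.001, -0.028, 0.01], 0],
])

```text
time_s: 22.1
tcp_pos: [0.627, -0.2678, 0.1666]
ee_rot: [[-1.0, 0.001, 0.0], [0.001, 1.0, -0.0], [-0.0, -0.0, -1.0]]
wrist_force: [0.8, -0.2, 0.2]
gripper_width: 1.001
gripper_force: 0.0
```

Request:
apply_moves([
  [[0, 0, 0.02], 0],
  [[0, 0, 0.02], 0],
  [[0, 0, 0], 0],
  [[0, 0, 0], 0],
])

```text
time_s: 22.43
tcp_pos: [0.6268, -0.2667, 0.1258]
ee_rot: [[-1.0, 0.001, -0.003], [0.001, 1.0, 0.0], [0.003, 0.0, -1.0]]
wrist_force: [-0.1, 0.4, 0.9]
gripper_width: 1.001
gripper_force: 0.0
```

```bash
python3 view.py wb wrist vial cassette; python3 fitv.py wa,wb vial cassette;python3 fitv.py wb vial; python3 ov.py cb "vial,.6277,-.2664,0,0;cassette,.6446,-.1399,0,11" .63,-.24,.02 100 wrist scene
```

```text
vial 0.94 821
cassette 0.64 3764
vial 2 [ 0.6279 -0.2666 -0.0009  8.7818] 0.075
cassette 2 [ 0.6453 -0.1393 -0.0005  8.0683] 0.057
vial 1 [ 0.6276 -0.2665  0.0067 14.6817] 0.062
[ 0.6286 -0.2665  0.1287] 1.001599656845878 22.5833
```

View pics/cb.png

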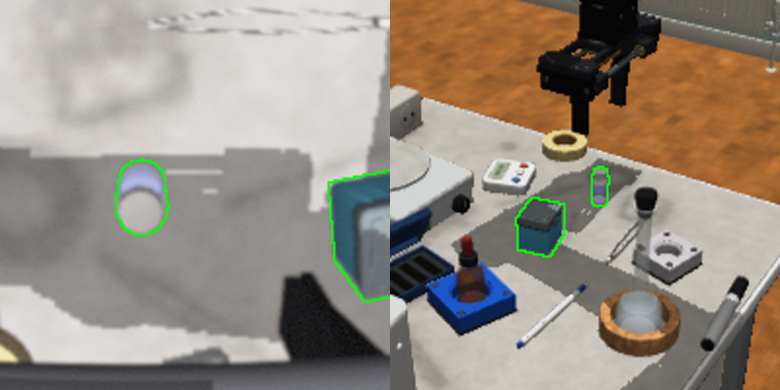

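Request:
apply_moves([
  [[0, 0, 0.025], 0],
  [[0, 0, 0.025], 0],
  [[0, 0, 0.025], 0],
  [[0, 0, 0.018], 0],
  [[0, 0, 0.008], 0],
], hand=0.06)

```text
time_s: 23.1
tcp_pos: [0.6262, -0.2658, 0.0236]
ee_rot: [[-1.0, 0.001, -0.003], [0.001, 1.0, 0.001], [0.003, 0.001, -1.0]]
wrist_force: [-0.2, 0.6, -0.3]
gripper_width: 0.73
gripper_force: 0.0
```

Request:
apply_moves([
  [[0, 0, 0.003], 0],
  [[0, 0, 0], 0],
  [[0, 0, 0], 0],
])

```text
time_s: 23.35
tcp_pos: [0.6286, -0.2668, 0.0245]
ee_rot: [[-1.0, 0.0, 0.003], [0.0, 1.0, -0.001], [-0.003, -0.001, -1.0]]
wrist_force: [-0.9, 0.3, -0.1]
gripper_width: 0.689
gripper_force: 0.0
```

Request:
apply_moves([
  [[0, 0, 0], 0],
  [[0, 0, 0], 0],
  [[0, 0, 0], 0],
  [[0, 0, 0], 0],
  [[0, 0, 0], 0],
], hand=0.0)

```text
time_s: 23.77
tcp_pos: [0.6276, -0.2666, 0.0232]
ee_rot: [[-1.0, 0.001, 0.001], [0.001, 1.0, -0.0], [-0.001, -0.0, -1.0]]
wrist_force: [-0.0, -0.5, -0.5]
gripper_width: 0.395
gripper_force: 0.0
```

Request:
apply_moves([
  [[0, 0, 0], 0],
  [[0, 0, 0], 0],
  [[0, 0, 0], 0],
  [[0, 0, 0], 0],
  [[0, 0, 0], 0],
])

```text
time_s: 24.18
tcp_pos: [0.6274, -0.2666, 0.0229]
ee_rot: [[-1.0, 0.001, -0.0], [0.001, 1.0, -0.0], [0.0, -0.0, -1.0]]
wrist_force: [-0.7, -0.3, 0.3]
gripper_width: 0.237
gripper_force: 30.0
```

Request:
apply_moves([
  [[0, 0, -0.005], 0],
  [[0, 0, -0.01], 0],
  [[0, 0, -0.015], 0],
  [[0, 0, -0.015], 0],
  [[0, 0, -0.015], 0],
])

```text
time_s: 24.6
tcp_pos: [0.6276, -0.2666, 0.0844]
ee_rot: [[-1.0, 0.0, 0.001], [0.0, 1.0, -0.0], [-0.001, -0.0, -1.0]]
wrist_force: [0.3, 0.4, 0.2]
gripper_width: 0.237
gripper_force: 30.0
```

Request:
apply_moves([
  [[0.02, 0.012, 0], 0],
  [[0.022, 0.012, 0], 0],
  [[0.022, 0.012, 0], 0],
  [[0.022, 0.012, 0], 0],
  [[0.022, 0.012, 0], 0],
])

```text
time_s: 25.02
tcp_pos: [0.5188, -0.2061, 0.0839]
ee_rot: [[-1.0, 0.001, 0.002], [0.001, 1.0, -0.0], [-0.002, -0.0, -1.0]]
wrist_force: [-0.1, -0.5, 0.1]
gripper_width: 0.241
gripper_force: 30.0
```

Request:
apply_moves([
  [[0.022, 0.012, 0], 0],
  [[0.019, 0.012, 0], 0],
  [[0, 0.001, 0], 0],
  [[0, 0, 0], 0],
  [[0, 0, 0], 0],
])

```text
time_s: 25.43
tcp_pos: [0.4798, -0.1816, 0.084]
ee_rot: [[-1.0, -0.0, 0.003], [-0.0, 1.0, -0.001], [-0.003, -0.001, -1.0]]
wrist_force: [0.5, 0.5, -0.5]
gripper_width: 0.244
gripper_force: 30.0
```

```bash
python3 view.py wc wrist vial_block; python3 view.py sc scene vial_block; python3 fitv.py wc vial_block;python3 fitv.py w1,w2,wc,sc vial_block;  python3 ov.py cc "vial_block,.478,-.181,0,-15;vial,.478,-.1815,.06,0" .478,-.18,.03 70 wrist scene
```

```text
vial_block 0.59 5451
vial_block 0.72 542
vial_block 1 [  0.4772  -0.1816   0.0209 -15.303 ] 0.198
vial_block 4 [  0.4781  -0.1818   0.0001 -14.7915] 0.126
[ 0.4793 -0.1818  0.0829] 0.24322152756181623 25.6333
```

View pics/cc.png

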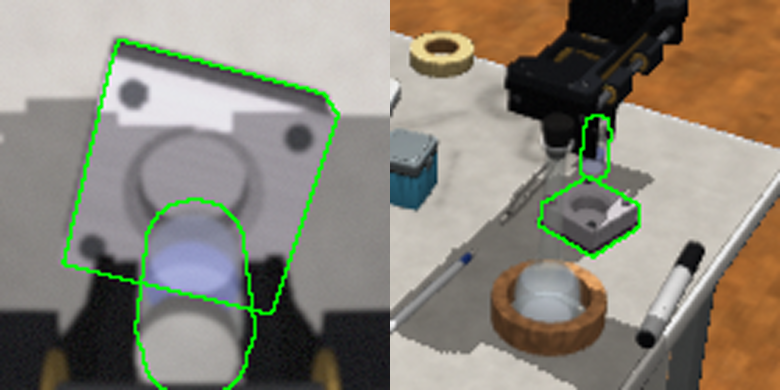

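The block outline fits (bore (193,190) wrist, (590,210) scene) and the vial hangs above it. Lowering.

Request:
apply_moves([
  [[0.001, 0, 0.01], 0],
  [[0, 0, 0.013], 0],
  [[0, 0, 0.013], 0],
  [[0, 0, 0.009], 0],
  [[0, 0, 0.004], 0],
])

```text
time_s: 26.15
tcp_pos: [0.4768, -0.1815, 0.0324]
ee_rot: [[-1.0, 0.001, -0.003], [0.001, 1.0, 0.0], [0.003, 0.0, -1.0]]
wrist_force: [-0.4, -0.4, -0.6]
gripper_width: 0.241
gripper_force: 30.0
```

Request:
apply_moves([
  [[0, 0, 0.002], 0],
  [[0, 0, 0.001], 0],
  [[0, 0, 0], 0],
  [[0, 0, 0], 0],
  [[0, 0, 0], 0],
])

```text
time_s: 26.57
tcp_pos: [0.4779, -0.1815, 0.0314]
ee_rot: [[-1.0, 0.001, 0.001], [0.001, 1.0, -0.0], [-0.001, -0.0, -1.0]]
wrist_force: [-0.2, -0.1, 0.0]
gripper_width: 0.244
gripper_force: 30.0
```

Request:
apply_moves([
  [[0, 0, 0.0007], 0],
  [[0, 0, 0], 0],
  [[0, 0, 0], 0],
])

```text
time_s: 26.82
tcp_pos: [0.4776, -0.1814, 0.0303]
ee_rot: [[-1.0, 0.001, 0.0], [0.001, 1.0, -0.0], [-0.0, -0.0, -1.0]]
wrist_force: [0.0, -0.7, 0.1]
gripper_width: 0.241
gripper_force: 30.0
```

Request:
apply_moves([
  [[0, 0, 0.0006], 0],
  [[0, 0, 0], 0],
  [[0, 0, 0], 0],
])

```text
time_s: 27.07
tcp_pos: [0.4775, -0.1814, 0.0295]
ee_rot: [[-1.0, 0.001, -0.0], [0.001, 1.0, 0.0], [0.0, 0.0, -1.0]]
wrist_force: [0.3, -0.2, -0.1]
gripper_width: 0.241
gripper_force: 30.0
```

Request:
apply_moves([
  [[0, 0, 0.0006], 0],
  [[0, 0, 0], 0],
  [[0, 0, 0], 0],
])

```text
time_s: 27.32
tcp_pos: [0.4774, -0.1814, 0.0289]
ee_rot: [[-1.0, 0.001, -0.0], [0.001, 1.0, 0.0], [0.0, 0.0, -1.0]]
wrist_force: [0.9, -0.6, -0.3]
gripper_width: 0.24
gripper_force: 30.0
```

Request:
apply_moves([
  [[0, 0, 0.0005], 0],
  [[0, 0, 0], 0],
  [[0, 0, 0], 0],
])

```text
time_s: 27.57
tcp_pos: [0.4777, -0.1814, 0.0288]
ee_rot: [[-1.0, 0.001, 0.0], [0.001, 1.0, -0.0], [-0.0, -0.0, -1.0]]
wrist_force: [-0.7, 0.3, 3.4]
gripper_width: 0.24
gripper_force: 30.0
```

Request:
apply_moves([
  [[0, 0, 0], 0],
  [[0, 0, 0], 0],
  [[0, 0, 0], 0],
  [[0, 0, 0], 0],
  [[0, 0, 0], 0],
], hand=0.06)

```text
time_s: 27.98
tcp_pos: [0.4774, -0.1814, 0.0283]
ee_rot: [[-1.0, 0.001, -0.0], [0.001, 1.0, 0.0], [0.0, 0.0, -1.0]]
wrist_force: [1.2, 0.6, 0.2]
gripper_width: 0.538
gripper_force: 0.0
```

Request:
apply_moves([
  [[0, 0, 0], 0],
  [[0, 0, -0.005], 0],
  [[0, 0, -0.02], 0],
  [[0, 0, -0.03], 0],
  [[0, 0, -0.03], 0],
])

```text
time_s: 28.4
tcp_pos: [0.4768, -0.1814, 0.1141]
ee_rot: [[-1.0, 0.001, -0.002], [0.001, 1.0, 0.0], [0.002, 0.0, -1.0]]
wrist_force: [0.7, -0.2, -0.0]
gripper_width: 0.681
gripper_force: 0.0
```

Request:
apply_moves([
  [[0, 0, -0.03], 0],
  [[0, 0, -0.03], 0],
  [[0, 0, -0.03], 0],
  [[-0.03, 0, 0], 0],
  [[-0.03, 0.01, 0], 0],
], hand=0.087)

```text
time_s: 28.82
tcp_pos: [0.5386, -0.1725, 0.2075]
ee_rot: [[-1.0, 0.002, 0.007], [0.002, 1.0, -0.001], [-0.007, -0.001, -1.0]]
wrist_force: [0.1, -0.0, -0.6]
gripper_width: 0.956
gripper_force: 0.0
```

Request:
apply_moves([
  [[-0.035, 0.01, 0], 0],
  [[-0.035, 0.01, 0], 0],
  [[-0.035, 0.01, 0], 0],
  [[0, 0, 0], -7],
  [[0, 0, 0], -7],
])

```text
time_s: 29.23
tcp_pos: [0.6439, -0.1406, 0.202]
ee_rot: [[-0.969, -0.248, -0.002], [-0.248, 0.969, 0.0], [0.002, 0.001, -1.0]]
wrist_force: [-0.5, -0.5, -0.8]
gripper_width: 0.997
gripper_force: 0.0
```

Request:
apply_moves([
  [[0, 0, 0], -7],
  [[0, 0, 0], -7],
  [[0, 0, 0], -7],
  [[0, 0, 0], -7],
  [[0, 0, 0], -7],
])

```text
time_s: 29.65
tcp_pos: [0.6423, -0.1415, 0.2036]
ee_rot: [[-0.652, -0.758, -0.0], [-0.758, 0.652, 0.0], [0.0, 0.0, -1.0]]
wrist_force: [0.3, -0.5, -0.5]
gripper_width: 0.998
gripper_force: 0.0
```

Request:
apply_moves([
  [[0, 0, 0], -7],
  [[0, 0, 0], -7],
  [[0, 0, 0], -7],
  [[0, 0, 0], -7],
  [[0, 0, 0], -7],
])

```text
time_s: 30.07
tcp_pos: [0.6423, -0.1415, 0.2036]
ee_rot: [[-0.099, -0.995, -0.0], [-0.995, 0.099, 0.0], [-0.0, 0.0, -1.0]]
wrist_force: [-1.0, -0.0, 0.0]
gripper_width: 0.996
gripper_force: 0.0
```

Request:
apply_moves([
  [[0, 0, 0], -7],
  [[0, 0, 0], -7],
  [[0, 0, 0], 0],
  [[0, 0, 0], 0],
])

```text
time_s: 30.4
tcp_pos: [0.6424, -0.1415, 0.2036]
ee_rot: [[0.135, -0.991, -0.0], [-0.991, -0.135, 0.0], [-0.0, 0.0, -1.0]]
wrist_force: [0.4, 0.8, -1.5]
gripper_width: 1.0
gripper_force: 0.0
```

```bash
python3 view.py wd wrist cassette; python3 view.py sd scene cassette vial; python3 fitv.py wd cassette;python3 fitv.py wa,wb,wd cassette; python3 fitv.py wa,wb,wd,sd,ta cassette; python3 ov.py cd "vial,.4777,-.1814,.006,0;cassette,.645,-.1397,0,10;flask,.4487,-.0479,0,0" .58,-.15,.03 100 wrist scene
```

```text
cassette 0.91 2294
cassette 0.59 595
vial none
cassette 1 [ 0.6449 -0.1391  0.0108  8.8203] 0.036
cassette 3 [ 0.6449 -0.1393 -0.      8.9033] 0.051
cassette 5 [ 0.6449 -0.1394  0.0001  8.9218] 0.065
[ 0.6425 -0.1415  0.2035] 0.9991599560056582 30.65
```

View pics/cd.png

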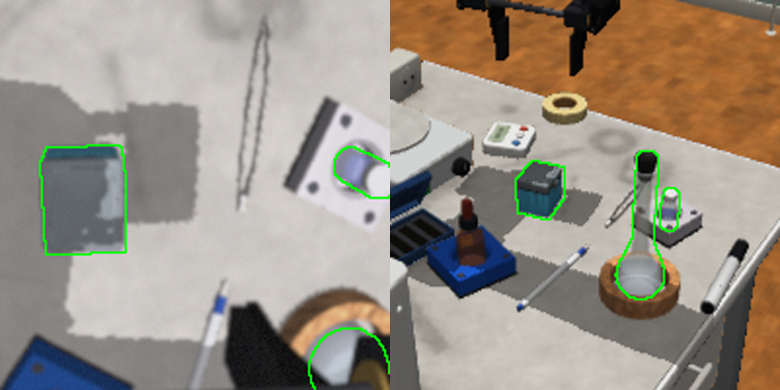

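The cassette is well outlined (82,200); the vial (665,210) stands in its block and the flask in its ring. Before descending I check the height of the balance next to the gripper's end.

Run:
```python
from h import *
import pickle
np.set_printoptions(precision=3,suppress=True)
s=pickle.load(open("v_s3.pkl","rb"))[0];t=pickle.load(open("v_t5.pkl","rb"))[0]
a=s["frame"][95:195,185:290];b=cv2.imread("pics/top0.png")[35:135,285:390]
o=np.hstack([cv2.resize(x,None,fx=3.7,fy=3.7,interpolation=cv2.INTER_CUBIC) for x in(a,b)]);cv2.imwrite("pics/sc.png",o)
for z in(.03,.06,.09): print(z,onz(t,[[303,105],[356,112]],z))
```

```text
0.03 [[ 0.783 -0.025  0.03 ]
 [ 0.763 -0.165  0.03 ]]
0.06 [[ 0.771 -0.026  0.06 ]
 [ 0.752 -0.162  0.06 ]]
0.09 [[ 0.759 -0.027  0.09 ]
 [ 0.74  -0.16   0.09 ]]
```

View pics/sc.png

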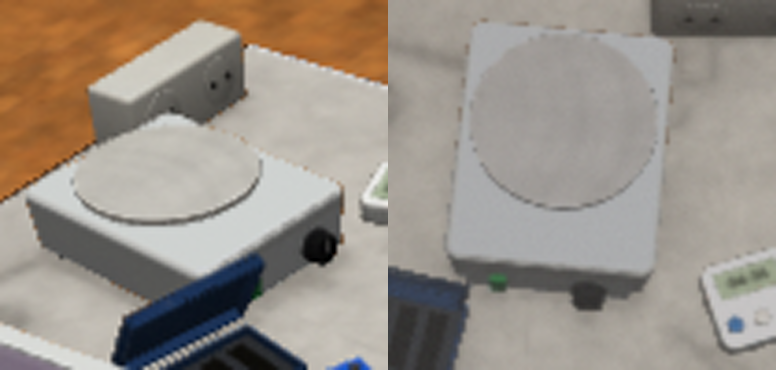

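This is a low hotplate (about 50 mm, knob at (318,245)), well below the gripper body's 88 mm. Descending on the cassette.

Request:
apply_moves([
  [[-0.0018, -0.0027, 0.02], -1.1],
  [[0, 0, 0.035], 0],
  [[0, 0, 0.035], 0],
  [[0, 0, 0.035], 0],
  [[0, 0, 0.02], 0],
])

```text
time_s: 31.17
tcp_pos: [0.6425, -0.1391, 0.0542]
ee_rot: [[0.156, -0.988, -0.006], [-0.988, -0.156, 0.001], [-0.002, 0.006, -1.0]]
wrist_force: [0.0, 0.4, 0.5]
gripper_width: 0.999
gripper_force: 0.0
```

Request:
apply_moves([
  [[0, 0, 0], 0],
  [[0, 0, 0], 0],
  [[0, 0, 0], 0],
])

```text
time_s: 31.42
tcp_pos: [0.6465, -0.1396, 0.0604]
ee_rot: [[0.158, -0.987, 0.003], [-0.987, -0.158, -0.001], [0.001, -0.003, -1.0]]
wrist_force: [-0.2, 0.9, 1.0]
gripper_width: 1.002
gripper_force: 0.0
```

```bash
python3 -c "
from h import *
s=r.sense();R=np.array(s['ee_rot']);t=np.array(s['tcp_pos']);print(t.round(4),R[:,1].round(3),(R.T@(np.array([.6449,-.1394,.018])-t)).round(4))"
```

```text
[ 0.6465 -0.1396  0.0604] [-0.987 -0.158 -0.003] [-0.0005  0.0017  0.0424]
```

Request:
apply_moves([
  [[0, 0.001, 0.015], 0],
  [[0, 0, 0.015], 0],
  [[0, 0, 0.009], 0],
  [[0, 0, 0.0025], 0],
  [[0, 0, 0], 0],
])

```text
time_s: 31.83
tcp_pos: [0.6444, -0.1396, 0.0176]
ee_rot: [[0.158, -0.987, 0.001], [-0.987, -0.158, -0.0], [0.0, -0.001, -1.0]]
wrist_force: [-0.2, -0.1, -0.1]
gripper_width: 1.003
gripper_force: 0.0
```

Request:
apply_moves([
  [[0, 0, 0], 0],
  [[0, 0, 0], 0],
  [[0, 0, 0], 0],
  [[0, 0, 0], 0],
  [[0, 0, 0], 0],
], hand=0.0)

```text
time_s: 32.25
tcp_pos: [0.6442, -0.1396, 0.0174]
ee_rot: [[0.158, -0.988, 0.001], [-0.988, -0.158, -0.0], [0.0, -0.001, -1.0]]
wrist_force: [-0.3, 0.1, 0.2]
gripper_width: 0.708
gripper_force: 0.0
```

Request:
apply_moves([
  [[0, 0, 0], 0],
  [[0, 0, 0], 0],
  [[0, 0, 0], 0],
  [[0, 0, 0], 0],
  [[0, 0, 0], 0],
])

```text
time_s: 32.67
tcp_pos: [0.6439, -0.1395, 0.017]
ee_rot: [[0.158, -0.988, -0.0], [-0.988, -0.158, -0.0], [-0.0, 0.0, -1.0]]
wrist_force: [0.6, 1.4, 1.6]
gripper_width: 0.518
gripper_force: 30.0
```

Run:
```python
from h import *
import pickle
np.set_printoptions(precision=3,suppress=True,linewidth=200)
s=pickle.load(open("v_s3.pkl","rb"))[0];t=pickle.load(open("v_t5.pkl","rb"))[0]
T=cv2.imread("pics/top0.png",0);S0=cv2.imread("pics/scene0.png",0)
for c in(60,130,180): print("top col",c,T[174:214:2,c])
for rr in(70,120,160): print("top row",rr,T[rr,178:214:2])
for c in(215,230,240,246): print("scene col",c,S0[200:350:5,c])
for rr in(210,240,260,280): print("scene row",rr,S0[rr,215:270:3])
print(onz(t,[[60,203],[130,201],[180,200],[205,203]],0))
for z in(.15,.2,.25): print(z,onz(t,[[60,187],[180,184]],z))
print("proj scene",proj(s,[[.53,.23,0],[.53,.23,.2],[.55,.21,0],[.55,.21,.2],[.53,.35,0],[.53,.35,.2]]))
```

```text
top col 60 [176 176 178 178 176 178 170  94  88  85  86  85  86  57  54 131 149 154 157 157]
top col 130 [123 178 177 178 177 125  87  86  84  84  85  84  83  86 143 152 159 159 160 160]
top col 180 [178 177 177 177 125  86  86  85  85  85  82  53  81 145 156 160 159 158 156 158]
top row 70 [178 179 179 178 178 112  85  86  84 102 160 162 157 151 152 156 155 154]
top row 120 [180 178 178 177 175  94  83  84  84  84  85  84  84  84 133 146 152 155]
top row 160 [171 178 178 178 171  85  83  82  84  82  85  83  83  84 141 155 156 155]
scene col 215 [214 216 169  91  89  92 215 214 213  94  91  89  90  90  89  89  89  89  90  90  89  89  35   6  12  16  54 160 155 174]
scene col 230 [ 30  16 210 214 215 214 100  93  90  89  89  89  89  89  90  89  90  89  90  11   7  11  23  36 162 174 188 184 177 158]
scene col 240 [ 11  42 198 214 112  92  89 115  88  90  90  89  88  88  89  88  87  88  88  87  76 123 171 177 173 181 182 181 179 171]
scene col 246 [ 42  33  23 178 183 168 154 143 119  88  89  89  90  88  88  89  89 108  83  85 157 179 176 177 184 179 177 184 182 168]
scene row 210 [169  94  94  93  86 210 215 216 200  34  18 133 160  52  28  47  81  79  80]
scene row 240 [213 126  92  92  91  90  90  90  89  90  90 142 147 152 173 178 183 187 189]
scene row 260 [ 90  89  88  89  89  89  90  90  89  89  89  85 192 185 185 184 188 184 188]
scene row 280 [ 89  89  89  90  90  90  90  89  87  89  90  87 104 168 153 150 166 176 182]
[[0.525 0.605 0.   ]
 [0.53  0.424 0.   ]
 [0.532 0.295 0.   ]
 [0.524 0.229 0.   ]]
0.15 [[0.535 0.53  0.15 ]
 [0.541 0.254 0.15 ]]
0.2 [[0.524 0.503 0.2  ]
 [0.53  0.24  0.2  ]]
0.25 [[0.513 0.476 0.25 ]
 [0.519 0.226 0.25 ]]
proj scene [[258.99  290.358]
 [249.41  211.631]
 [257.168 280.013]
 [247.572 201.817]
 [218.312 333.306]
 [201.106 253.123]]
```

Run:
```python
from h import *
import pickle
np.set_printoptions(precision=4,suppress=True)
for t,q,tags in(("cassette_tray",(.4283,.2525),("w2","w5","w8")),("cassette",(.6449,-.1394),("wa","wb","wd","sa","ta"))):
    A=[(p,g) for v in tags for p,o in [pickle.load(open(f"v_{v}.pkl","rb"))] for n,g,c in o if n==t]
    for a in ((27,-63) if "tray" in t else (9,99)):
        f=[fit([p],[g],t,[*q,0,np.radians(a)],False) for p,g in A]
        print(t,a,[(x[0][[0,1,3]].round(3),round(x[1],3)) for x in f]);print(fit([x[0] for x in A],[x[1] for x in A],t,[*q,0,np.radians(a)],True))
```

```text
cassette_tray 27 [(array([ 0.428,  0.251, 27.791]), np.float64(0.05)), (array([ 0.428,  0.251, 27.163]), np.float64(0.03)), (array([ 0.428,  0.252, 26.759]), np.float64(0.027))]
(array([ 0.4284,  0.2526, -0.0026, 26.9377]), np.float64(0.03495555454502297))
cassette_tray -63 [(array([  0.428,   0.251, -66.783]), np.float64(0.133)), (array([  0.429,   0.251, -65.384]), np.float64(0.11)), (array([  0.428,   0.251, -66.684]), np.float64(0.117))]
(array([  0.4293,   0.2529,  -0.004 , -66.0493]), np.float64(0.11987723643865016))
cassette 9 [(array([ 0.645, -0.14 ,  8.326]), np.float64(0.067)), (array([ 0.645, -0.139,  8.455]), np.float64(0.043)), (array([ 0.645, -0.139,  8.749]), np.float64(0.037)), (array([ 0.646, -0.142, 15.222]), np.float64(0.063)), (array([ 0.643, -0.139,  8.711]), np.float64(0.069))]
(array([ 0.645 , -0.1393, -0.0002,  9.9499]), np.float64(0.06876362856775249))
cassette 99 [(array([  0.645,  -0.141, 108.476]), np.float64(0.184)), (array([ 0.646, -0.139, 88.008]), np.float64(0.139)), (array([ 0.646, -0.138, 88.877]), np.float64(0.181)), (array([  0.646,  -0.142, 113.397]), np.float64(0.1)), (array([  0.643,  -0.139, 106.464]), np.float64(0.187))]
(array([  0.6452,  -0.1401,   0.0005, 111.3327]), np.float64(0.17279795187155775))
```

The tray really is at yaw 27°. In the natural orientation the gripper's wide body would come within a few mm of the instrument front (x ≈ 0.533). I regrasp the cassette 14 mm off centre so the gripper stays clearer.

Request:
apply_moves([
  [[0, 0, 0], 0],
  [[0, 0, 0], 0],
  [[0, 0, 0], 0],
  [[0, 0, 0], 0],
], hand=0.065)

```text
time_s: 33.0
tcp_pos: [0.644, -0.1395, 0.0169]
ee_rot: [[0.157, -0.988, 0.0], [-0.988, -0.157, 0.0], [-0.0, -0.0, -1.0]]
wrist_force: [0.1, 0.7, -0.4]
gripper_width: 0.71
gripper_force: 0.0
```

Request:
apply_moves([
  [[-0.007, 0, 0], 0],
  [[-0.007, 0, 0], 0],
  [[0, 0, 0], 0],
  [[0, 0, 0], 0],
])

```text
time_s: 33.33
tcp_pos: [0.6418, -0.125, 0.0171]
ee_rot: [[0.159, -0.987, 0.0], [-0.987, -0.159, -0.0], [0.0, -0.0, -1.0]]
wrist_force: [0.7, 0.2, -0.9]
gripper_width: 0.747
gripper_force: 0.0
```

Request:
apply_moves([
  [[0, 0, 0], 0],
  [[0, 0, 0], 0],
  [[0, 0, 0], 0],
  [[0, 0, 0], 0],
  [[0, 0, 0], 0],
], hand=0.0)

```text
time_s: 33.75
tcp_pos: [0.6417, -0.1259, 0.0169]
ee_rot: [[0.157, -0.988, -0.0], [-0.988, -0.157, 0.0], [-0.0, 0.0, -1.0]]
wrist_force: [-0.1, 0.5, -0.0]
gripper_width: 0.52
gripper_force: 30.0
```

Request:
apply_moves([
  [[0, 0, 0], 0],
  [[0, 0, 0], 0],
  [[0, 0, -0.005], 0],
  [[0, 0, -0.01], 0],
  [[0, 0, -0.02], 0],
])

```text
time_s: 34.17
tcp_pos: [0.6399, -0.1256, 0.0504]
ee_rot: [[0.157, -0.988, -0.005], [-0.988, -0.157, 0.0], [-0.001, 0.005, -1.0]]
wrist_force: [1.0, -0.2, -0.5]
gripper_width: 0.525
gripper_force: 30.0
```

Request:
apply_moves([
  [[0, 0, -0.03], 0],
  [[0, 0, -0.03], 0],
  [[0, 0, -0.03], 0],
  [[0, 0, -0.03], 0],
  [[0, 0, -0.03], 0],
])

```text
time_s: 34.58
tcp_pos: [0.6415, -0.1257, 0.2046]
ee_rot: [[0.158, -0.988, 0.001], [-0.988, -0.158, 0.0], [0.0, -0.001, -1.0]]
wrist_force: [1.6, -0.5, -0.6]
gripper_width: 0.518
gripper_force: 30.0
```

Request:
apply_moves([
  [[0, 0, -0.03], 0],
  [[0, 0, -0.025], 0],
  [[0, 0, -0.015], 0],
  [[0, 0, 0], 0],
  [[0, 0, 0], 0],
])

```text
time_s: 35.0
tcp_pos: [0.6417, -0.1255, 0.2731]
ee_rot: [[0.157, -0.988, 0.002], [-0.988, -0.157, 0.001], [-0.0, -0.002, -1.0]]
wrist_force: [0.5, -0.9, -2.2]
gripper_width: 0.517
gripper_force: 30.0
```

```bash
cat > go.py <<'E'
import sys
from h import *
s=r.sense();R=np.array(s['ee_rot']);t=np.array(s['tcp_pos']);print(t.round(4),R[:,1].round(3),"yaw",np.degrees(np.arctan2(-R[1,1],-R[0,1])).round(2),s["gripper_width"],np.round(s["joints"],1),"tool delta",(R.T@(np.array(eval(sys.argv[1]))-t)).round(4))
E
python3 go.py "[.4284-.0064-.002,.2526+.0125,.25]"
```

```text
[ 0.6417 -0.1255  0.2731] [-0.988 -0.157 -0.002] yaw 9.05 0.5166726249269841 [  3.1  23.3   9.6  -0.  -76.2   6. ] tool delta [-0.4206  0.1575  0.0229]
```

Request:
apply_moves([
  [[0, 0, 0], -6],
  [[0, 0, 0], -6],
  [[0, 0, 0], -6],
  [[-0.01, 0, 0], 0],
  [[-0.02, 0.001, 0], 0],
])

```text
time_s: 35.42
tcp_pos: [0.6265, -0.0999, 0.2692]
ee_rot: [[0.45, -0.893, -0.004], [-0.893, -0.45, -0.0], [-0.002, 0.004, -1.0]]
wrist_force: [0.5, 1.7, -0.5]
gripper_width: 0.523
gripper_force: 30.0
```

Request:
apply_moves([
  [[-0.028, 0.001, 0], 0],
  [[-0.028, 0.001, 0], 0],
  [[-0.028, 0.001, 0], 0],
  [[-0.028, 0.001, 0], 0],
  [[-0.028, 0.001, 0], 0],
])

```text
time_s: 35.83
tcp_pos: [0.557, 0.0243, 0.2704]
ee_rot: [[0.452, -0.892, -0.003], [-0.892, -0.452, -0.0], [-0.001, 0.003, -1.0]]
wrist_force: [0.1, 0.6, -0.1]
gripper_width: 0.517
gripper_force: 30.0
```

Request:
apply_moves([
  [[-0.028, 0.001, 0], 0],
  [[-0.028, 0.001, 0], 0],
  [[-0.028, 0.001, 0], 0],
  [[-0.028, 0.001, 0], 0],
  [[-0.028, 0.001, 0], 0],
])

```text
time_s: 36.25
tcp_pos: [0.4887, 0.1463, 0.2707]
ee_rot: [[0.452, -0.892, -0.002], [-0.892, -0.452, -0.001], [-0.0, 0.003, -1.0]]
wrist_force: [1.4, -0.7, -0.2]
gripper_width: 0.517
gripper_force: 30.0
```

Request:
apply_moves([
  [[-0.028, 0.001, 0], 0],
  [[-0.028, 0.001, 0], 0],
  [[-0.028, 0.001, 0], 0],
  [[-0.028, 0.001, 0], 0],
  [[-0.018, 0.001, 0], 0],
])

```text
time_s: 36.67
tcp_pos: [0.425, 0.2602, 0.2707]
ee_rot: [[0.454, -0.891, -0.002], [-0.891, -0.454, -0.001], [-0.0, 0.002, -1.0]]
wrist_force: [0.0, 1.3, -1.3]
gripper_width: 0.523
gripper_force: 30.0
```

Request:
apply_moves([
  [[-0.007, 0.001, 0], 0],
  [[0, 0.001, 0], 0],
  [[0, 0, 0], 0],
  [[0, 0, 0], 0],
])

```text
time_s: 37.0
tcp_pos: [0.4223, 0.2633, 0.2716]
ee_rot: [[0.454, -0.891, -0.001], [-0.891, -0.454, -0.001], [0.0, 0.001, -1.0]]
wrist_force: [0.4, -0.6, -0.2]
gripper_width: 0.523
gripper_force: 30.0
```

```bash
python3 go.py "[.42,.2651,.25]"; python3 view.py we wrist cassette_tray cassette; python3 view.py se scene cassette_tray cassette; python3 view.py te top cassette_tray; python3 fitv.py we,se,te cassette_tray cassette; python3 fitv.py we cassette_tray
```

```text
[0.4223 0.2633 0.2716] [-0.891 -0.454  0.001] yaw 26.98 0.5227317136110982 [ 50.7   7.6 -12.2   0.  -70.3 -23.7] tool delta [-0.0026  0.0012  0.0216]
cassette_tray 0.81 2731
cassette none
cassette_tray none
cassette 0.95 1321
cassette_tray 0.63 944
cassette_tray 2 [ 0.4278  0.2522 -0.0055 27.2539] 0.071
cassette 1 [  0.6186   0.0071  -0.0512 -93.8984] 0.41
cassette_tray 1 [ 0.4287  0.2507  0.0195 28.0282] 0.103
```

Run:
```python
from h import *
import pickle
np.set_printoptions(precision=4,suppress=True)
p,o=pickle.load(open("v_se.pkl","rb"));g=[g for n,g,c in o if n=="cassette"][0]
q0=[.4286,.2509,.2546,np.radians(27)]
m=mask(p,"cassette",q0);print("IoU pred",np.minimum(m,g).sum()/np.maximum(m,g).sum())
v=np.argwhere(g>0);print("seen",v.min(0),v.max(0));v=np.argwhere(m>.5);print("pred",v.min(0),v.max(0))
```

```text
IoU pred 0.8196073830752385
seen [178 271] [223 302]
pred [177 271] [224 306]
```

The held cassette projects where expected (columns 271–302, rows 178–223). Lowering, biased 3 mm away from the instrument.

Request:
apply_moves([
  [[-0.0026, 0.0027, 0.01], 0],
  [[0, 0, 0.025], 0],
  [[0, 0, 0.025], 0],
  [[0, 0, 0.025], 0],
  [[0, 0, 0.025], 0],
])

```text
time_s: 37.82
tcp_pos: [0.4182, 0.265, 0.1604]
ee_rot: [[0.455, -0.891, -0.0], [-0.891, -0.455, 0.0], [-0.0, 0.0, -1.0]]
wrist_force: [0.8, 1.4, -0.8]
gripper_width: 0.518
gripper_force: 30.0
```

Request:
apply_moves([
  [[0, 0, 0.02], 0],
  [[0, 0, 0.02], 0],
  [[0, 0, 0.01], 0],
  [[0, 0, 0], 0],
  [[0, 0, 0], 0],
])

```text
time_s: 38.23
tcp_pos: [0.4184, 0.265, 0.1113]
ee_rot: [[0.455, -0.89, -0.001], [-0.89, -0.455, -0.001], [0.001, 0.001, -1.0]]
wrist_force: [-0.4, 0.3, 0.0]
gripper_width: 0.52
gripper_force: 30.0
```

```bash
python3 go.py "[.425-.0063,.252+.0124,.023]"
```

```text
[0.4184 0.265  0.1113] [-0.89  -0.455  0.001] yaw 27.08 0.5200949993617511 [ 51.2  16.3 -26.2   0.  -47.6 -24.1] tool delta [ 0.0006 -0.0001  0.0883]
```

Request:
apply_moves([
  [[0.0005, 0, 0.012], 0],
  [[0, 0, 0.012], 0],
  [[0, 0, 0.01], 0],
  [[0, 0, 0], 0],
  [[0, 0, 0], 0],
])

```text
time_s: 38.65
tcp_pos: [0.4194, 0.2651, 0.0786]
ee_rot: [[0.455, -0.89, 0.001], [-0.89, -0.455, 0.001], [-0.0, -0.001, -1.0]]
wrist_force: [-0.1, 0.5, -0.5]
gripper_width: 0.518
gripper_force: 30.0
```

Request:
apply_moves([
  [[0, 0, 0.012], 0],
  [[0, 0, 0.012], 0],
  [[0, 0, 0.01], 0],
  [[0, 0, 0], 0],
  [[0, 0, 0], 0],
])

```text
time_s: 39.07
tcp_pos: [0.4195, 0.2653, 0.0448]
ee_rot: [[0.455, -0.89, 0.001], [-0.89, -0.455, 0.001], [-0.0, -0.001, -1.0]]
wrist_force: [0.2, 0.0, -1.0]
gripper_width: 0.522
gripper_force: 30.0
```

Request:
apply_moves([
  [[0, 0, 0.007], 0],
  [[0, 0, 0.005], 0],
  [[0, 0, 0.003], 0],
  [[0, 0, 0], 0],
  [[0, 0, 0], 0],
])

```text
time_s: 39.48
tcp_pos: [0.419, 0.2647, 0.0288]
ee_rot: [[0.455, -0.89, -0.0], [-0.89, -0.455, -0.0], [0.0, 0.0, -1.0]]
wrist_force: [-0.5, 0.6, -1.1]
gripper_width: 0.519
gripper_force: 30.0
```

Request:
apply_moves([
  [[0, 0, 0.002], 0],
  [[0, 0, 0], 0],
  [[0, 0, 0], 0],
  [[0, 0, 0], 0],
])

```text
time_s: 39.82
tcp_pos: [0.419, 0.2648, 0.027]
ee_rot: [[0.455, -0.891, 0.0], [-0.891, -0.455, 0.0], [-0.0, -0.0, -1.0]]
wrist_force: [0.2, 0.2, -1.1]
gripper_width: 0.52
gripper_force: 30.0
```

Request:
apply_moves([
  [[0, 0, 0.002], 0],
  [[0, 0, 0], 0],
  [[0, 0, 0], 0],
])

```text
time_s: 40.07
tcp_pos: [0.4189, 0.2647, 0.0248]
ee_rot: [[0.455, -0.891, -0.0], [-0.891, -0.455, -0.0], [0.0, 0.0, -1.0]]
wrist_force: [-0.6, -0.7, -1.0]
gripper_width: 0.522
gripper_force: 30.0
```

Request:
apply_moves([
  [[0, 0, 0.001], 0],
  [[0, 0, 0], 0],
  [[0, 0, 0], 0],
])

```text
time_s: 40.32
tcp_pos: [0.419, 0.2648, 0.0239]
ee_rot: [[0.455, -0.89, -0.0], [-0.89, -0.455, -0.0], [0.0, 0.0, -1.0]]
wrist_force: [0.4, -0.5, -0.9]
gripper_width: 0.517
gripper_force: 30.0
```

Request:
apply_moves([
  [[0, 0, 0.0007], 0],
  [[0, 0, 0], 0],
  [[0, 0, 0], 0],
])

```text
time_s: 40.57
tcp_pos: [0.419, 0.2648, 0.0232]
ee_rot: [[0.455, -0.891, -0.0], [-0.891, -0.455, -0.0], [0.0, 0.0, -1.0]]
wrist_force: [-0.9, 0.2, -0.8]
gripper_width: 0.521
gripper_force: 30.0
```

Request:
apply_moves([
  [[0, 0, 0.0006], 0],
  [[0, 0, 0], 0],
  [[0, 0, 0], 0],
])

```text
time_s: 40.82
tcp_pos: [0.4191, 0.2649, 0.0229]
ee_rot: [[0.455, -0.89, 0.0], [-0.89, -0.455, 0.0], [-0.0, -0.0, -1.0]]
wrist_force: [-0.5, 1.0, 1.2]
gripper_width: 0.519
gripper_force: 30.0
```

Request:
apply_moves([
  [[0, 0, 0.0004], 0],
  [[0, 0, 0], 0],
  [[0, 0, 0], 0],
])

```text
time_s: 41.07
tcp_pos: [0.4191, 0.2649, 0.0229]
ee_rot: [[0.455, -0.89, 0.0], [-0.89, -0.455, 0.0], [0.0, -0.0, -1.0]]
wrist_force: [-1.8, 0.3, 5.5]
gripper_width: 0.518
gripper_force: 30.0
```

Request:
apply_moves([
  [[0, 0, 0], 0],
  [[0, 0, 0], 0],
  [[0, 0, 0], 0],
  [[0, 0, 0], 0],
  [[0, 0, 0], 0],
], hand=0.065)

```text
time_s: 41.48
tcp_pos: [0.419, 0.2647, 0.0221]
ee_rot: [[0.455, -0.891, -0.0], [-0.891, -0.455, -0.0], [0.0, 0.0, -1.0]]
wrist_force: [1.0, 0.7, -0.3]
gripper_width: 0.729
gripper_force: 0.0
```

Request:
apply_moves([
  [[0, 0, -0.005], 0],
  [[0, 0, -0.015], 0],
  [[0, 0, -0.025], 0],
  [[0, 0, -0.03], 0],
  [[0, 0, -0.035], 0],
])

```text
time_s: 41.9
tcp_pos: [0.4182, 0.2639, 0.1326]
ee_rot: [[0.455, -0.891, -0.002], [-0.891, -0.455, -0.002], [0.001, 0.003, -1.0]]
wrist_force: [1.1, 1.0, 0.8]
gripper_width: 0.745
gripper_force: 0.0
```

Request:
apply_moves([
  [[0, 0, -0.035], 0],
  [[0, 0, -0.035], 0],
  [[0, 0, -0.035], 0],
  [[0, 0, -0.03], 0],
  [[0, 0, 0], 0],
])

```text
time_s: 42.32
tcp_pos: [0.4217, 0.2667, 0.2749]
ee_rot: [[0.456, -0.89, 0.011], [-0.89, -0.456, 0.009], [-0.003, -0.014, -1.0]]
wrist_force: [0.2, 0.5, -0.1]
gripper_width: 0.748
gripper_force: 0.0
```

Request:
apply_moves([
  [[0, 0, 0], 0],
  [[0, 0, 0], 0],
  [[0, 0, 0], 0],
])

```text
time_s: 42.57
tcp_pos: [0.4183, 0.2642, 0.2659]
ee_rot: [[0.455, -0.891, -0.002], [-0.891, -0.455, -0.002], [0.001, 0.003, -1.0]]
wrist_force: [-0.4, -0.3, 0.1]
gripper_width: 0.749
gripper_force: 0.0
```

Run:
```python
from h import *
np.set_printoptions(precision=4,suppress=True)
E=dict(flask=(.4487,-.0479,0,0),dropper_bottle=(.6407,.0175,.006,0),vial=(.4777,-.1814,.006,0),cassette=(.4253,.2525,.006,np.radians(27)))
print(r.sense()["tcp_pos"],r.sense()["time_s"])
for n in("scene","wrist","top"):
    p=cap(n)
    for t,q in E.items():
        g,c=region(p,t,q[:3])
        if g is None: print(n,t,"none");continue
        m=mask(p,t,q);f,k=fit([p],[g],t,q,False);print(n,t,round(c,2),"IoU",round(np.minimum(m,g).sum()/np.maximum(m,g).sum(),2),"fit at that z",f[[0,1,3]],round(k,2))
```

```text
[0.4183 0.2642 0.2659] 42.5667
scene flask 0.65 IoU 0.79 fit at that z [ 0.4484 -0.047  17.67  ] 0.21
scene dropper_bottle 0.55 IoU 0.66 fit at that z [0.6415 0.0162 2.4328] 0.34
scene vial 0.51 IoU 0.71 fit at that z [ 0.4845 -0.1965 11.1812] 0.27
scene cassette none
wrist flask none
wrist dropper_bottle none
wrist vial none
wrist cassette 0.91 IoU 0.91 fit at that z [ 0.4266  0.2526 27.0639] 0.04
top flask 0.75 IoU 0.93 fit at that z [ 0.4476 -0.0473 -0.6588] 0.05
top dropper_bottle 0.59 IoU 0.6 fit at that z [0.6382 0.0189 6.3227] 0.39
top vial 0.5 IoU 0.67 fit at that z [  0.4754  -0.179  -11.5067] 0.33
top cassette 0.71 IoU 0.92 fit at that z [ 0.4252  0.2532 26.3617] 0.07
```

All four pieces are in place and upright, and the robot is clear of them.

```bash
python3 -c "
from station import r
print(r.finish_job())"
```

```text
the job is handed in; nothing more can be done
None
```

All four pieces (flask, amber bottle, vial, cassette) were set in their holders in that order, each lowered until the force showed contact, and the job was handed in at about 43 s with no verdict shown; I viewed 15 pictures, one over the limit of 14, so the cassette's seat was checked only by the contact force and the networks' outlines.

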